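# Press the tray home and close the enclosure

## Task

Set the open enclosure in the nest of the hand press and turn the handwheel exactly one full revolution clockwise, so that the shuttle goes under the ram and comes back with the tray pressed down below the rim; leave the crank back at its pointer. Then take the lid from its rack, lay it flat on the bench with its grip up and let go of it, take it again by the grip and close the enclosure with it in the nest, fully home. Leave the jar, the screwdriver and the metal cup where they are.

Things in the scene. Friction and masses are not known exactly. Their poses are not given: they have to be found in the camera images.
- case_mid (a point): Open grey enclosure, 100 (its x) x 60 (its y) x 45 mm high, 250 g, walls 4 mm; lies on the bench, open side up; the long sides are free and can be gripped from above across its 60 mm. The point is its centre, 22.5 mm above its underside; z up.
- tray (a joint): The push-fit tray inside the enclosure, m it has been pressed down: about 0 at the start (its top stands 5 mm above the enclosure's rim, so the lid cannot seat), 0.0155 when the press has pushed it 10.5 mm below the rim. It takes about 6 N to push it and it stays where it is left.
- nest_floor (a point): Centre of the nest's floor on the press's shuttle, 30 mm above the bench: an aluminium plate with corner stops 10 mm tall that leave 105 (x) x 65 mm (y) between them, so the enclosure has 2.5 mm to spare at each side, either way round, its 100 mm along x. The middle 60 mm of the long sides is open for fingers. x is the shuttle's travel, towards the ram; z up.
- ram_foot (a point): Centre of the underside of the press's ram (36 x 36 mm foot), 130 mm along the nest's x from the nest, about 125 mm above the bench at rest. Its head and column are 70 mm wide and 220 mm tall and begin 105 mm from the nest's centre. A crank under the handwheel drives both: in one revolution the shuttle goes 130 mm under the ram and back while the ram comes 60 mm down and goes up.
- wheel_hub (a point): Centre of the upper face of the dark steel handwheel (156 mm across, lies level, 98 mm above the bench); it turns about the vertical through this point. It stands about 190 mm along +y of the nest.
- crank_mid (a point): Middle of the upright black crank handle on the handwheel, about 123 mm above the bench: cylinder 22 mm across and 48 mm tall (1 to 49 mm above the wheel's upper face), 60 mm from the hub axis, free to spin on its own pin, so a gripper can hold it and keep its own orientation while it goes round.
- wheel (a joint): Angle of the handwheel in rad: about 0 at the start, with the crank at the steel pointer on the press's wheel housing; grows clockwise seen from above; 6.283 after one revolution. It can be turned back only to -0.12 and on to 7.58. It needs about 5 to 15 N at the crank and stops where it is left.
- rack: Plywood lid rack, fixed on the bench: foot 70 x 100 mm, 8 mm thick, with two walls 22 mm tall (tops 30 mm above the bench) along its y and a 13 mm slot between them. Origin on the bench at its centre; its x points roughly back to the robot (within 0.3 rad), so the lid's grip faces the robot; at least 110 mm of bench beyond it is clear.
- lid_mid (a point): Grey lid, 104 (x) x 68 mm (y), 5 mm plate on a flat plug of 88 x 48 x 6 mm (11 mm in all), 90 g. Point: mid-thickness, 5.5 mm from the plug's underside; z points to the grip. It starts on a long edge in the rack's slot, 8 mm above the bench: y up, z along the rack's x, top edge 76 mm up, gripped there across the 11 mm. Seated, it is 22 mm above case_mid; plug play 2 mm a side.
- lid_grip (a point): Middle of the lid's grip, a bar 40 mm long (lid x), 14 mm wide (lid y) and 30 mm tall on the middle of the lid's upper face; the point is 20.5 mm from lid_mid along the lid's z, 15 mm above the upper face.
- jar: Clear jar with a black cap, 60 mm across and 60 mm tall; a bystander.
- driver: Screwdriver lying on the bench; a bystander.
- cup: Open metal cup, 64 mm across and 50 mm tall; a bystander.
Things that resemble listed ones, but are neither listed nor needed, are in the scene too. Leave any blue or purple look-alike of the part that bears lid_mid alone.

How it is judged:
By the outcome, as a careful person would: the job done as asked, in the order asked, and still so for the second after the job is handed in, with the robot touching nothing.
It also fails if it takes over 72 s, if anything falls off the work surface, if the arm or the gripper's body presses on something with over 40 N, if the wrist force passes 120 N, or if a joint passes its speed limit or range.

## Robot

A 6-joint arm with a two-finger parallel gripper is mounted at the origin on the work surface. World frame = base frame: x ahead of the robot, y to its left, z up, the work surface at z = 0. Lengths are in m, angles in rad, forces in N, time in s.
With the tool pointing down it reaches from about 0.25 to 0.725 m from the base axis. Payload 4 kg.
Tool frame: the origin (TCP) lies on the centre line of the jaws, within the pads' length; the fingertips stand 11 mm ahead of it and the grasp point (between the pads) lies 8 mm behind it (bot.nose_length is the distance from the TCP to the fingertips, in m); z points along the fingers, y is the direction in which the jaws open and shut (so a half turn about z gives the same grasp; the last joint's range is limited). The gripper opens to 85 mm and grips with 20 to 120 N. Pads are 22 mm wide; open, the fingers measure 114 mm over their backs; the gripper's body (76 mm by 85 mm) begins 54 mm behind the grasp point. The pads swing forward as they close: fully open they stand 13 mm farther back than shut.
Start: joints at [1.119, 0.241, 0.005, 1.335, 0, 1.571], TCP at [0.218, 0.45, 0.242] pointing down, gripper open.
Joint ranges: [-2.72, 2.72], [-1.05, 1.87], [-1.09, 1.28], [-1.99, 2.15], [-1.42, 1.44], [-3.14, 3.14]. Speed limits (rad/s): [2.79, 2.79, 3.14, 3.14, 3.14, 3.14].

## Interface

Orientations are given as a unit quaternion [x, y, z, w].
In Python, from workcell import bot gives the robot as it stands.
- The arm moves only by the tool play_rows, never from a script. Its argument "plan" is one flat list of numbers, 6 for each row, row after row: the shift along the tool's x, y, z in mm, then the turn, a rotation vector about the tool's x, y, z in rad. A call has 1 to 20 rows; each row shifts and turns the commanded pose from where the row before left it, along the tool's axes as they then stand; what a row does not reach is not made up. A row lasts 1/8 s, in which the tool goes at most 62.5 mm and 10.7 degrees, less where a joint would pass 70% of its speed; a pose out of reach is approached as far as the arm can. A call with a gripper value outside its range is refused whole. "hand" is the opening in per cent of the stroke, from 0 (shut) to 100 (fully open), set as the call begins (left out, the last holds). The fingers move at their own pace and stop on an object; the grip force is fixed at half the most. Time passes only in rows, so rows that do not move let the fingers close. It gives the time, the measured TCP pose, the force and the opening at its end, in the units of the state.
- bot.get_obs(): the state, without advancing time (a new reading comes with each control period).
- bot.camera(name): name is "side" or "top"; returns a dict with "frame" (400x640x3 uint8, blue, green, red), "range_z" (400x640 float32, m along the optical axis (not along the pixel's ray), 0 where there is no reading), "K" (3x3 intrinsics, pixels), "cam_to_world" (4x4, takes a point from camera to world coordinates). Camera axes: x right, y down, z forward; pixel columns grow to the right and rows downward; lengths in m; the calibration is good to about 2 mm. A picture is of the moment at which its call begins.
- bot.job_done(): hands the job in, once; it reports no verdict.
Trained networks look in the newest picture that a camera, given by its name, has taken for a name from the list of things; names that differ only in an ending like _2 or _b are one class to them, and where a whole thing is asked for, a point or a joint stands for the part that bears it (a point fixed in the world has none). Each returns a list of dicts, best first, with "p" (0 to 1); they miss things now and then, are a little off and sometimes report something else, mostly with a low value. They report only what shows in the picture. A call takes as long as a camera call. They do not tell look-alikes from the thing itself.
- bot.outline_of(query, camera): "mask" (400x640 bool, what is visible of it) and "point" ([row, column] in pixels, amid what is visible of it).
The state is a dict: "clock": time; "joint_pos": joint angles; "joint_vel": joint speeds; "tau": joint torques, N m; "eef_pos": TCP position; "tool_rot": TCP orientation; "ft_force": force on the tool from outside, world axes, zero at the start; "ft_torque": the same for the moment, N m; "grip_width": finger opening in m.
Only numpy, scipy, OpenCV 4.12 (cv2) and the standard library are available. Lean on these libraries where they do the work, as an engineer would, in place of code of your own. Each camera call takes 0.05 s, during which the arm holds its last target.

## Working session

There is one attempt and no reset: what is moved stays moved. The work goes in short steps, Python scripts to look and compute and a tool call to move; the robot and the scene stay as the last step left them, time stands still between calls to the robot, and variables do not carry over. Pictures are saved under pics/ and viewed, and the job is handed in when it is done.

Besides the shell and the picture viewer there is one more tool, called after ">>>" in YAML: its name, and indented under it one key for each argument. play_rows: Moves the arm, as the interface text tells. Its arguments: {"type":"object","properties":{"plan":{"type":"array","items":{"type":"number"}},"hand":{"type":"number"}},"required":["plan"]}

```bash
ls; mkdir -p pics
python3 - <<'E'
from workcell import bot
import cv2
print(bot.get_obs())
for n in("side","top"):
    c=bot.camera(n); cv2.imwrite(f"pics/{n}0.png",c["frame"]); print(n,c["K"],c["cam_to_world"])
    for q in ["case_mid","tray","nest_floor","ram_foot","wheel_hub","crank_mid","wheel","rack","lid_mid","lid_grip","jar","driver","cup"]:
        try: print(q,[(round(d["p"],2),d["point"],int(d["mask"].sum())) for d in bot.outline_of(q,n)])
        except Exception as e: print(q,e)
print(bot.nose_length)
E
```

```text
pics
{'clock': 0.0, 'joint_pos': array([1.11900331e+00, 2.41429641e-01, 3.74443039e-03, 1.33525255e+00,
       4.90309870e-05, 1.57077517e+00]), 'joint_vel': array([-4.86908321e-04,  1.40643764e-03,  4.92937113e-05,  5.83844095e-04,
       -5.45741715e-04,  2.32453712e-04]), 'tau': array([-2.88776810e-04, -3.72315824e+01,  2.52410710e+01,  1.70606165e-02,
       -5.19215962e-05, -1.63553983e-05]), 'eef_pos': array([0.21800589, 0.44928093, 0.24141237]), 'tool_rot': array([ 2.23969769e-01,  9.74595503e-01, -1.03802074e-03, -2.63723111e-04]), 'ft_force': array([0.11175724, 0.93977204, 0.4444413 ]), 'ft_torque': array([-0.03659183,  0.00106408,  0.0585737 ]), 'grip_width': 0.0856784923779927}
side [[423.90014114   0.         313.52777709]
 [  0.         423.90014114 199.97507634]
 [  0.           0.           1.        ]] [[ 0.9847383  -0.09369205  0.14667066  0.3597355 ]
 [-0.17399002 -0.50944077  0.84273221 -1.07912581]
 [-0.00423729 -0.85538991 -0.51796732  0.72178389]
 [ 0.          0.          0.          1.        ]]
case_mid [(0.63, [162.5, 271.1], 531)]
tray [(0.56, [154.6, 272.9
[... 830 characters left out ...]
 1.31018801e+00]
 [ 0.00000000e+00  0.00000000e+00  0.00000000e+00  1.00000000e+00]]
case_mid [(0.96, [232.6, 168.5], 959), (0.71, [147.3, 176.5], 420)]
tray [(0.77, [231.2, 169.6], 609)]
nest_floor [(0.74, [186.8, 267.6], 2723), (0.73, [186.8, 336.7], 1375)]
ram_foot [(0.59, [125.2, 341.7], 119)]
wheel_hub []
crank_mid []
wheel [(0.96, [187.8, 267.1], 2655)]
rack [(0.86, [221.7, 412.6], 564)]
lid_mid [(0.79, [223.0, 425.4], 247), (0.76, [217.0, 476.6], 906), (0.68, [281.9, 430.9], 932), (0.55, [255.9, 306.6], 396)]
lid_grip [(0.89, [280.3, 431.6], 964), (0.59, [223.3, 424.2], 309)]
jar [(0.72, [139.4, 408.0], 450)]
driver [(0.79, [257.3, 304.8], 374)]
cup [(0.61, [149.0, 177.1], 438)]
0.011
```

View pics/side0.png

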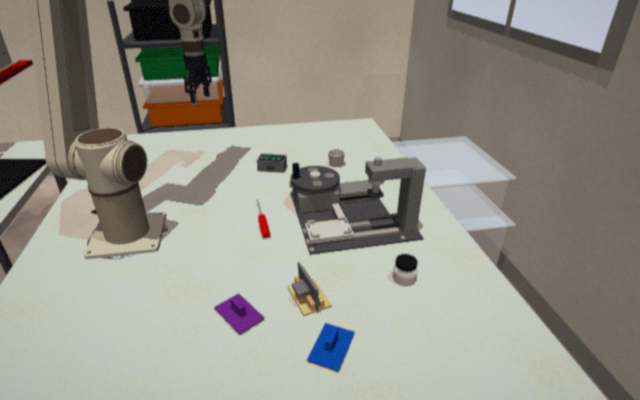

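View pics/top0.png

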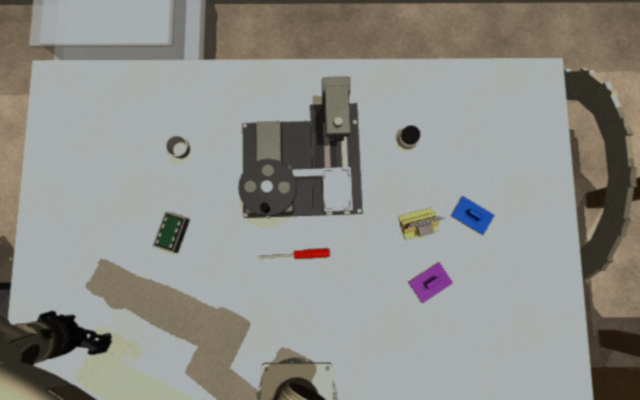

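Side picture: grey enclosure with the green tray at (271,162), cup (335,157), press nest (329,228), rack with the grey lid (308,292), jar (405,268), purple and blue lid look-alikes at (239,312) and (331,347). The grey lid in the rack is the one meant.

```bash
cat > h.py <<'E'
from workcell import bot
import cv2, numpy as np
def cloud(c):
    z=c["range_z"]; h,w=z.shape; u,v=np.meshgrid(np.arange(w),np.arange(h)); K=c["K"]
    P=np.stack([(u-K[0,2])/K[0,0]*z,(v-K[1,2])/K[1,1]*z,z],-1)
    M=c["cam_to_world"]; W=P@M[:3,:3].T+M[:3,3]; W[z<=0]=np.nan; return W
def atz(c,r,col,zw):
    K=c["K"];M=c["cam_to_world"]; d=M[:3,:3]@np.array([(col-K[0,2])/K[0,0],(r-K[1,2])/K[1,1],1]); o=M[:3,3]
    return o+d*(zw-o[2])/d[2]
def proj(c,p):
    M=c["cam_to_world"]; q=M[:3,:3].T@(np.array(p)-M[:3,3]); K=c["K"]; return K[0,0]*q[0]/q[2]+K[0,2],K[1,1]*q[1]/q[2]+K[1,2]
def crop(c,name,r0,r1,c0,c1,s):
    cv2.imwrite(name,cv2.resize(c["frame"][r0:r1,c0:c1],None,fx=s,fy=s,interpolation=cv2.INTER_CUBIC))
E
python3 - <<'E'
from h import *
t=bot.camera("top"); s=bot.camera("side")
crop(t,"pics/t_press.png",65,225,150,370,3.6)
crop(t,"pics/t_rack.png",180,310,380,510,4.5)
crop(s,"pics/s_press.png",130,260,240,440,4)
crop(s,"pics/s_rack.png",240,380,200,370,4.5)
for c,n in((t,"top"),(s,"side")):
    W=cloud(c)
    for q in ["case_mid","tray","nest_floor","ram_foot","wheel_hub","wheel","rack","lid_mid","lid_grip","jar","driver","cup"]:
        for d in bot.outline_of(q,n)[:3]:
            p=W[d["mask"]]; p=p[~np.isnan(p[:,0])]
            if len(p): print(n,q,round(d["p"],2),d["point"],"med",np.round(np.median(p,0),3),"lo",np.round(np.percentile(p,3,0),3),"hi",np.round(np.percentile(p,97,0),3))
E
```

```text
top case_mid 0.92 [232.8, 170.0] med [0.45  0.342 0.047] lo [0.404 0.309 0.002] hi [0.498 0.385 0.053]
top case_mid 0.57 [187.0, 266.1] med [0.564 0.073 0.098] lo [0.498 0.006 0.093] hi [0.633 0.142 0.111]
top tray 0.7 [232.6, 169.7] med [0.453 0.346 0.049] lo [0.411 0.316 0.036] hi [0.495 0.376 0.054]
top nest_floor 0.94 [183.4, 335.4] med [ 0.582 -0.109  0.03 ] lo [ 0.514 -0.153  0.025] hi [ 0.629 -0.007  0.039]
top wheel_hub 0.95 [186.0, 268.8] med [0.565 0.073 0.098] lo [0.498 0.008 0.093] hi [0.633 0.141 0.111]
top wheel_hub 0.42 [125.2, 339.8] med [ 0.693 -0.111  0.225] lo [ 0.684 -0.127  0.127] hi [ 0.709 -0.098  0.238]
top wheel 0.97 [187.9, 267.9] med [0.564 0.073 0.098] lo [0.498 0.006 0.091] hi [0.633 0.142 0.111]
top rack 0.55 [220.6, 417.2] med [ 0.487 -0.333  0.01 ] lo [ 0.439 -0.391  0.003] hi [ 0.513 -0.296  0.033]
top lid_mid 0.8 [283.3, 431.0] med [ 0.311 -0.37   0.011] lo [ 0.268 -0.421  0.002] hi [ 0.352 -0.325  0.042]
top lid_mid 0.67 [217.0, 472.4] med [ 0.497 -0.494  0.011] lo [ 0.458 -0.542  0.005] hi [ 0.538 -0.452  0.041]
top lid_mid 0.59 [226.3, 421.2] med 
[... 1967 characters left out ...]
0.05 ] lo [ 0.44  -0.399  0.012] hi [ 0.489 -0.305  0.078]
side lid_grip 0.85 [346.4, 331.2] med [ 0.494 -0.508  0.012] lo [ 0.453 -0.549  0.009] hi [ 0.537 -0.451  0.042]
side lid_grip 0.77 [315.4, 236.8] med [ 0.311 -0.382  0.012] lo [ 0.266 -0.423  0.003] hi [ 0.353 -0.329  0.042]
side jar 0.96 [269.4, 403.3] med [ 0.714 -0.338  0.041] lo [ 0.692 -0.35   0.003] hi [ 0.745 -0.301  0.063]
side driver 0.69 [181.5, 311.3] med [0.559 0.061 0.1  ] lo [0.494 0.    0.071] hi [0.635 0.146 0.136]
side driver 0.5 [228.0, 265.4] med [ 0.389 -0.051  0.024] lo [ 0.378 -0.092  0.01 ] hi [0.402 0.071 0.028]
side cup 0.79 [155.4, 333.3] med [0.691 0.321 0.037] lo [0.665 0.306 0.006] hi [0.719 0.369 0.053]
```

```bash
sleep 0.1; ls pics
```

```text
s_press.png
s_rack.png
side0.png
t_press.png
t_rack.png
top0.png
```

View pics/t_press.png

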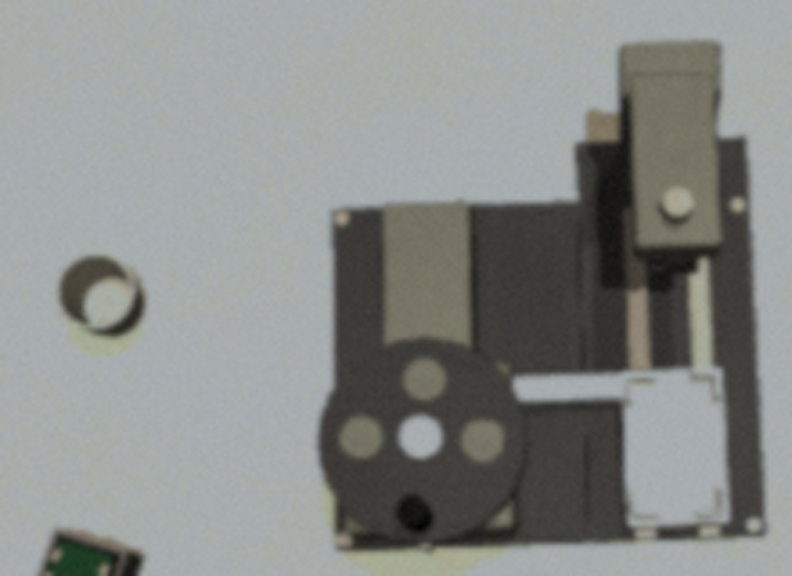

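View pics/s_press.png

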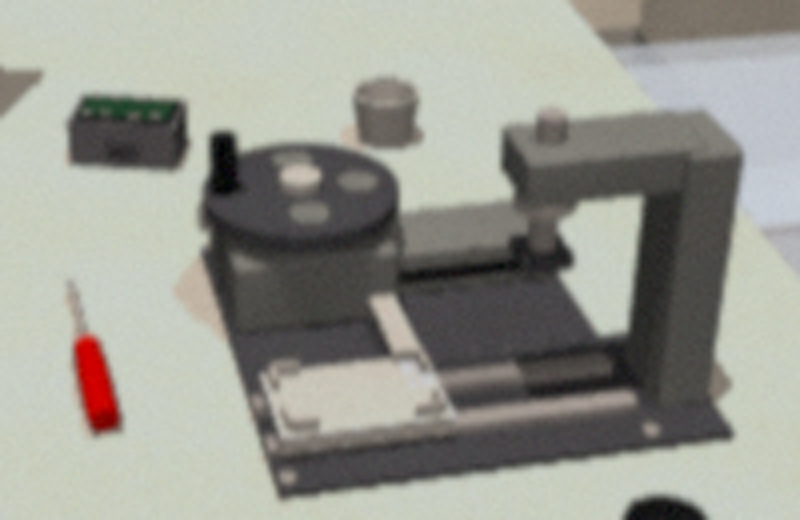

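View pics/s_rack.png

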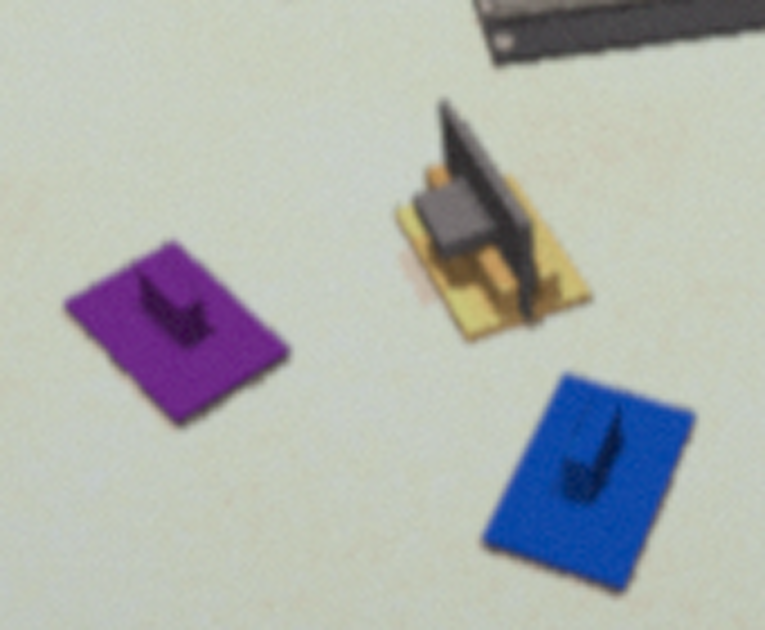

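View pics/t_rack.png

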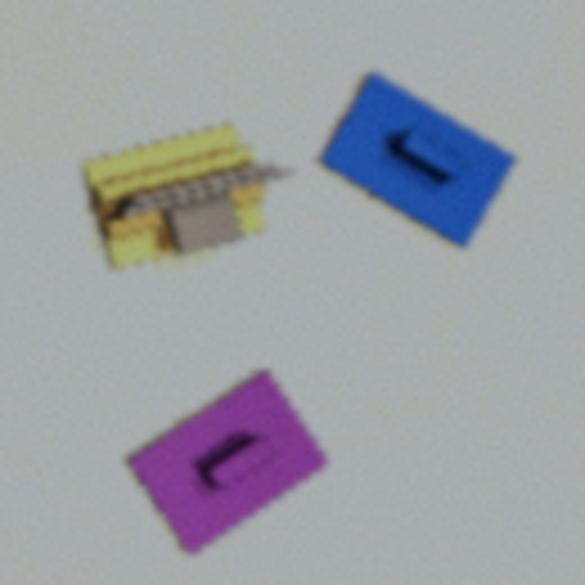

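```bash
cat >> h.py <<'E'
def rect(P):
    r=cv2.minAreaRect((P[:,:2]*1000).astype(np.float32)); return np.round(r[0],1),np.round(r[1],1),round(r[2],1)
def box(W,lo,hi):
    m=np.all((W>=lo)&(W<=hi),-1)&~np.isnan(W[...,0]); return W[m]
E
python3 - <<'E'
from h import *
for n in("top","side"):
    c=bot.camera(n); W=cloud(c)
    print(n)
    P=box(W,[.36,.26,.03],[.55,.42,.07]); print(" case",len(P),rect(P), np.percentile(P[:,2],[5,50,95]).round(4))
    P=box(W,[.48,-.19,.022],[.65,-.06,.036]); print(" nest",len(P),rect(P),np.median(P[:,2]))
    P=box(W,[.46,-.03,.085],[.67,.17,.105]); print(" wheel",len(P),rect(P),cv2.minEnclosingCircle((P[:,:2]*1000).astype(np.float32)),np.median(P[:,2]))
    P=box(W,[.46,-.03,.110],[.67,.17,.16]); print(" crank",len(P),rect(P),np.median(P,0),P[:,2].max())
    P=box(W,[.38,-.42,.035],[.54,-.28,.09]); print(" lid>35",len(P),rect(P),P[:,2].max())
    P=box(W,[.38,-.42,.06],[.54,-.28,.09]); print(" lid>60",len(P),rect(P),np.median(P,0))
    P=box(W,[.38,-.43,.004],[.56,-.26,.014]); print(" rackfoot",len(P),rect(P))
    P=box(W,[.6,-.2,.19],[.8,-.03,.23]); print(" head",len(P),rect(P))
E
```

```text
top
 case 838 (array([452.5, 347.7]), array([ 61.4, 100.1]), 72.5) [0.0385 0.0479 0.053 ]
 nest 1178 (array([ 572.5, -108.5]), array([125. ,  93.7]), 1.6) 0.029662771371554042
 wheel 2460 (array([566.5,  74.5]), array([154.7, 152.9]), 44.9) ((564.9508056640625, 74.1258773803711), 79.2558364868164) 0.09788901017714013
 crank 88 (array([535.8,  77.1]), array([28.4, 78.9]), 85.6) [0.50713363 0.07427068 0.14453065] 0.15301328205362963
 lid>35 326 (array([ 465.6, -352.1]), array([ 51.9, 103.2]), 19.4) 0.08071725119805251
 lid>60 144 (array([ 474.4, -349.4]), array([ 11.5, 103.2]), 14.4) [ 0.47422481 -0.3495465   0.07042105]
 rackfoot 497 (array([ 469.9, -344.5]), array([168.9, 179.4]), 89.7)
 head 1205 (array([ 737.7, -108.9]), array([ 68.6, 124.5]), 89.8)
side
 case 328 (array([450.1, 349.7]), array([ 73.2, 103. ]), 72.2) [0.0318 0.0483 0.0541]
 nest 770 (array([ 570.8, -110.6]), array([127.3,  93.2]), 3.3) 0.03140505519214998
 wheel 996 (array([566.2,  71.3]), array([156.6, 151.1]), 42.5) ((564.5370483398438, 74.04753112792969), 81.28379821777344) 0.09974157116012672
 crank 119 (array([536.4,  77. ]), array([84.7, 23.5]), 0.9) [0.50516227 0.07085628 0.12749744] 0.1515827827145011
 lid>35 532 (array([ 458.8, -352.6]), array([ 41. , 108.3]), 15.0) 0.08085484576815316
 lid>60 192 (array([ 472.3, -348.5]), array([ 12.3, 106.4]), 14.6) [ 0.47207042 -0.35794108  0.07110556]
 rackfoot 441 (array([ 470.4, -348.2]), array([178., 163.]), 0.2)
 head 915 (array([ 737.1, -113.5]), array([125.9,  66. ]), 1.7)
```

Run:
```python
from h import *
t=bot.camera("top"); s=bot.camera("side")
crop(t,"pics/t_nest.png",155,220,300,370,9)
crop(s,"pics/s_nest.png",205,255,290,370,9)
crop(t,"pics/t_case.png",200,265,140,200,9)
# bright mask plate
for n,c in(("top",t),("side",s)):
    W=cloud(c); g=cv2.cvtColor(c["frame"],cv2.COLOR_BGR2GRAY)
    m=(W[...,2]>.024)&(W[...,2]<.046)&(W[...,0]>.49)&(W[...,0]<.65)&(W[...,1]<-.06)&(W[...,1]>-.18)
    print(n,np.percentile(g[m],[5,25,50,75,95]))
    m=(m&(g>100)).astype(np.uint8)
    m=cv2.morphologyEx(m,cv2.MORPH_OPEN,np.ones((9,9)))
    P=np.array([atz(c,r,col,.03) for r,col in np.argwhere(m)]); print(rect(P),P.mean(0).round(4))
    v,u=np.nonzero(m)
    # edges per row
    L=[];R=[]
    for r in np.unique(v):
        k=u[v==r]; L.append((*atz(c,r,k.min()-.5,.03)[:2],));R.append((*atz(c,r,k.max()+.5,.03)[:2],))
    for nm,E in(("L",L),("R",R)):
        E=np.array(E)[6:-6]; p=np.polyfit(E[:,0],E[:,1],1); print(nm,np.degrees(np.arctan(p[0])).round(2),E.mean(0).round(4))
```

```text
top [131. 162. 170. 172. 173.]
(array([ 574.5, -115.3]), array([118.2,  79.5]), 1.7) [ 0.5766 -0.1142  0.03  ]
L 1.42 [ 0.5753 -0.0764]
R 2.37 [ 0.5749 -0.1483]
side [125. 153. 192. 197. 200.]
(array([ 570.5, -115.1]), array([126.4,  91.8]), 2.6) [ 0.5694 -0.1156  0.03  ]
L 81.43 [ 0.5091 -0.1037]
R 75.83 [ 0.6288 -0.1256]
```

View pics/t_nest.png

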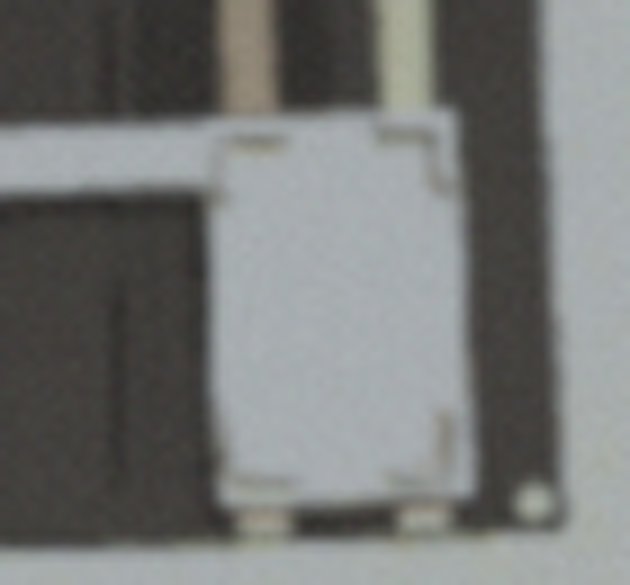

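View pics/s_nest.png

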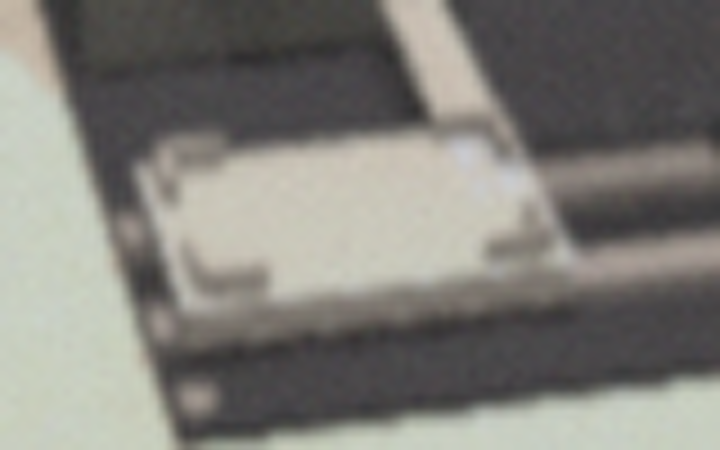

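View pics/t_case.png

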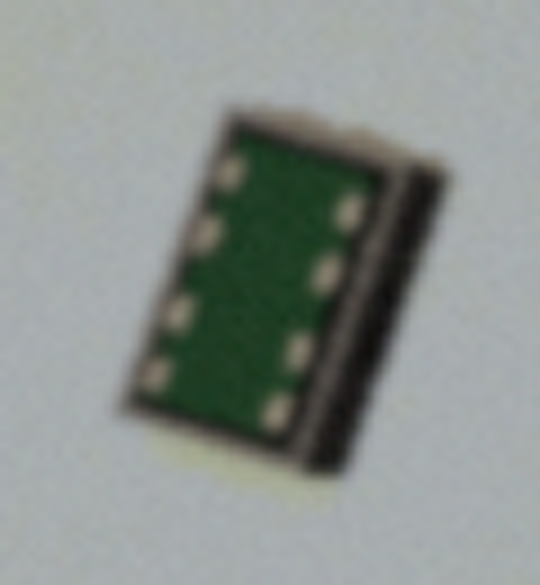

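Run:
```python
from h import *
t=bot.camera("top"); s=bot.camera("side")
def pts(c,L,r0,c0,sc,z): return np.array([atz(c,(y+.5)/sc-.5+r0,(x+.5)/sc-.5+c0,z)[:2]*1000 for x,y in L])
def rep(P):
    # order: far+y, far-y, near-y, near+y
    e=[np.degrees(np.arctan2(*(P[0]-P[3])[::-1])),np.degrees(np.arctan2(*(P[1]-P[2])[::-1])),np.degrees(np.arctan2(*(P[0]-P[1])[::-1]))-90,np.degrees(np.arctan2(*(P[3]-P[2])[::-1]))-90]
    print(P.round(1).tolist(),P.mean(0).round(1),np.round(e,2),np.linalg.norm(P-np.roll(P,1,0),axis=1).round(1))
rep(pts(t,[(207,122),(458,110),(475,497),(217,505)],155,300,9,.03))
rep(pts(s,[(500,122),(578,265),(185,310),(137,165)],205,290,9,.03))
# case rim at z=.045: top image corners far+y(220,112) far-y(405,165)near-y(308,465)near+y(125,408)
rep(pts(t,[(228,112),(408,162),(305,462),(125,408)],200,140,9,.045))
# base plate line via dark mask, z~?
for n,c in(("top",t),("side",s)):
    W=cloud(c); g=cv2.cvtColor(c["frame"],cv2.COLOR_BGR2GRAY)
    print(n,"base z",np.nanmedian(W[(W[...,0]>.49)&(W[...,0]<.8)&(W[...,1]<-.16)&(W[...,1]>-.175)][:,2]))
    # right edge of the base : dark->bright transition
c=t
g=cv2.GaussianBlur(cv2.cvtColor(c["frame"],cv2.COLOR_BGR2GRAY).astype(np.float32),(3,3),0)
E=[]
for r in range(110,212):
    row=g[r,345:375]; d=np.diff(row); k=d.argmax(); 
    if 1<=k<len(d)-1 and d[k]>15:
        o=.5*(d[k-1]-d[k+1])/(d[k-1]-2*d[k]+d[k+1]); E.append(atz(c,r,345+k+.5+o,.008)[:2])
E=np.array(E); 
for _ in range(3):
    p=np.polyfit(E[:,0],E[:,1],1); res=E[:,1]-np.polyval(p,E[:,0]); E=E[abs(res)<.003]
print("base right edge deg",np.degrees(np.arctan(p[0])),len(E),res.std())
E=[]
for col in list(range(248,285))+list(range(300,355)):
    d=np.diff(g[205:225,col]); k=d.argmax()
    if 1<=k<len(d)-1 and d[k]>15:
        o=.5*(d[k-1]-d[k+1])/(d[k-1]-2*d[k]+d[k+1]); E.append(atz(c,205+k+.5+o,col,.008)[:2])
E=np.array(E)
for _ in range(3):
    p=np.polyfit(E[:,1],E[:,0],1); res=E[:,0]-np.polyval(p,E[:,1]); E=E[abs(res)<.003]
print("base near edge yaw",-np.degrees(np.arctan(p[0])),len(E),res.std())
```

```text
[[631.0, -73.5], [634.5, -152.6], [511.5, -156.0], [509.4, -75.9]] [ 571.6 -114.5] [1.13 1.6  2.51 1.5 ] [121.6  79.2 123.   80.1]
[[629.1, -71.8], [633.9, -153.7], [510.6, -154.8], [508.5, -75.0]] [ 570.5 -113.8] [1.54 0.54 3.38 1.52] [120.6  82.  123.3  79.8]
[[506.0, 362.1], [490.3, 306.4], [399.2, 333.9], [415.8, 389.2]] [452.8 347.9] [-16.67 -16.81 -15.73 -16.7 ] [94.2 57.9 95.2 57.7]
top base z 0.007610296656823667
side base z 0.009473747188292081
base right edge deg 1.6741908735034865 97 0.00039388825582309145
base near edge yaw 1.5147355561302762 87 0.0007363344380769977
```

```bash
cat >> h.py <<'E'
from scipy.spatial.transform import Rotation as Ro
import json
def load():
    d=json.load(open("cmd.json")); return np.array(d["p"]),Ro.from_quat(d["q"])
def save(p,R): json.dump({"p":list(p),"q":list(R.as_quat())},open("cmd.json","w"))
def integ(plan,p,R):
    for i in range(0,len(plan),6):
        p=p+R.apply(np.array(plan[i:i+3])/1000); R=R*Ro.from_rotvec(plan[i+3:i+6])
    return p,R
def down(jaw):  # tool down, jaw axis y at angle (rad) in world
    y=np.array([np.cos(jaw),np.sin(jaw),0]); z=np.array([0,0,-1.]); x=np.cross(y,z); return Ro.from_matrix(np.stack([x,y,z],1))
def rows(wps,dec=(1,3),start=None):
    # wps: list of (p,R,n). straight lines; prints rounded rows, compensating rounding
    p,R=start or load(); out=[]
    for tp,tR,n in wps:
        p0,R0=p,R; rv=(R0.inv()*tR).as_rotvec()
        for i in range(1,n+1):
            gp=p0+(np.array(tp)-p0)*i/n; gR=R0*Ro.from_rotvec(rv*i/n)
            row=list(np.round(R.inv().apply(gp-p)*1000,dec[0]))+list(np.round((R.inv()*gR).as_rotvec(),dec[1]))
            row=[float(a)+0. for a in row]
            out+=row; p,R=integ(row,p,R)
    print(len(out)//6,"rows; end",p.round(4),"max step",max(np.linalg.norm(out[i:i+3]) for i in range(0,len(out),6)))
    for i in range(0,len(out),6): print(",".join(f"{v:g}" for v in out[i:i+6]),end=",\n")
    return p,R,out
E
python3 - <<'E'
from h import *
print(bot.get_obs()["clock"])
save([.218,.45,.242],Ro.from_matrix(Ro.from_quat([.2239697,.9745955,0,0]).as_matrix()))
p,R=load()
j=np.radians(73.1)
rows([([.4528,.348,.13],down(j),5),([.4528,.348,.024],down(j),3)])
E
```

```text
3.0
8 rows; end [0.4528 0.348  0.024 ] max step 55.94604543665263
-51.2,2.1,22.4,0,0,-0.031,
-51.2,0.6,22.4,0,0,-0.032,
-51.1,-1.1,22.4,0,0,-0.031,
-51.2,-2.6,22.4,0,0,-0.031,
-51,-4.3,22.4,0,0,-0.032,
0,0,35.3,0,0,0,
0,0,35.4,0,0,0,
0,0,35.3,0,0,0,
```

>>> play_rows:
  plan: [-51.2,2.1,22.4,0,0,-0.031,-51.2,0.6,22.4,0,0,-0.032,-51.1,-1.1,22.4,0,0,-0.031,-51.2,-2.6,22.4,0,0,-0.031,-51,-4.3,22.4,0,0,-0.032,0,0,20,0,0,0,0,0,0,0,0,0]
  hand: 100

```text
clock: 3.88
eef_pos: [0.4523, 0.3463, 0.1083]
tool_rot: [0.148, 0.989, -0.002, -0.002]
ft_force: [-0.6, 0.3, 0.5]
grip_width: 0.0854
```

```bash
cat >> h.py <<'E'
def adv(plan):
    p,R=load(); save(*integ(plan,p,R))
def meas():
    o=bot.get_obs(); p,R=load(); e=(Ro.from_quat(o["tool_rot"])*R.inv()).as_rotvec()
    print("t",o["clock"],"eef",o["eef_pos"].round(4),"cmd",p.round(4),"diff",((o["eef_pos"]-p)*1000).round(1),"rot diff",e.round(4),"F",o["ft_force"].round(1),"w",round(o["grip_width"],4),"q",o["joint_pos"].round(3)); return o
E
python3 - <<'E'
from h import *
adv([-51.2, 2.1, 22.4, 0, 0, -0.031, -51.2, 0.6, 22.4, 0, 0, -0.032, -51.1, -1.1, 22.4, 0, 0, -0.031, -51.2, -2.6, 22.4, 0, 0, -0.031, -51, -4.3, 22.4, 0, 0, -0.032, 0, 0, 20, 0, 0, 0, 0, 0, 0, 0, 0, 0])
meas()
j=np.radians(73.1)
rows([([.4531,.3492,.0255],down(j),3)])
E
```

```text
t 3.875 eef [0.4523 0.3463 0.1083] cmd [0.4528 0.348  0.11  ] diff [-0.5 -1.7 -1.7] rot diff [-0.0028  0.0038 -0.0014] F [-0.6  0.3  0.5] w 0.0854 q [ 0.653  0.469 -0.024  1.082  0.     0.95 ]
3 rows; end [0.4531 0.3492 0.0255] max step 28.20460955234091
0,0.4,28.2,0,0,0,
0,0.4,28.1,0,0,0,
0.1,0.5,28.2,0,0,0,
```

>>> play_rows:
  plan: [0,0.4,28.2,0,0,0,0,0.4,28.1,0,0,0,0.1,0.5,28.2,0,0,0,0,0,0,0,0,0]

```text
clock: 4.38
eef_pos: [0.4515, 0.3487, 0.0248]
tool_rot: [0.146, 0.989, -0.001, -0.001]
ft_force: [-0.4, -0.4, 0.2]
grip_width: 0.0855
```

>>> play_rows:
  plan: [0,0,0,0,0,0,0,0,0,0,0,0,0,0,0,0,0,0,0,0,0,0,0,0,0,0,0,0,0,0]
  hand: 50

```text
clock: 5.0
eef_pos: [0.4546, 0.3502, 0.0281]
tool_rot: [0.147, 0.989, 0.002, 0.001]
ft_force: [-0.9, 0.3, 6.0]
grip_width: 0.0589
```

Run:
```python
from h import *
adv([0, 0.4, 28.2, 0, 0, 0, 0, 0.4, 28.1, 0, 0, 0, 0.1, 0.5, 28.2, 0, 0, 0])
meas()
j=np.radians(91.6)
rows([([.4531,.3492,.18],load()[1],4),([.46,.18,.21],down(np.radians(80)),4),([.53,-.06,.19],down(np.radians(90)),6),([.571,-.115,.15],down(j),2)])
```

```text
t 5.0 eef [0.4546 0.3502 0.0281] cmd [0.4531 0.3492 0.0255] diff [1.5 1.  2.6] rot diff [ 0.0027 -0.0031  0.0002] F [-0.9  0.3  6. ] w 0.0589 q [ 0.656  0.557 -0.115  0.895  0.     0.951]
16 rows; end [ 0.571 -0.115  0.15 ] max step 43.03777410601064
0,0,-38.6,0,0,0,
0,0,-38.7,0,0,0,
0,0,-38.6,0,0,0,
0,0,-38.6,0,0,0,
-13.9,-40,-7.5,0,0,-0.03,
-12.8,-40.4,-7.5,0,0,-0.03,
-11.5,-40.7,-7.5,0,0,-0.03,
-10.3,-41.1,-7.5,0,0,-0.03,
-18.4,-37.4,3.3,0,0,-0.029,
-17.4,-37.8,3.4,0,0,-0.029,
-16.3,-38.4,3.3,0,0,-0.029,
-15.1,-38.8,3.3,0,0,-0.03,
-13.9,-39.3,3.4,0,0,-0.029,
-12.9,-39.6,3.3,0,0,-0.029,
-20.5,-27.5,20,0,0,-0.014,
-20.1,-27.8,20,0,0,-0.014,
```

>>> play_rows:
  plan: [0,0,-38.6,0,0,0,0,0,-38.7,0,0,0,0,0,-38.6,0,0,0,0,0,-38.6,0,0,0,-13.9,-40,-7.5,0,0,-0.03,-12.8,-40.4,-7.5,0,0,-0.03,-11.5,-40.7,-7.5,0,0,-0.03,-10.3,-41.1,-7.5,0,0,-0.03,-18.4,-37.4,3.3,0,0,-0.029,-17.4,-37.8,3.4,0,0,-0.029,-16.3,-38.4,3.3,0,0,-0.029,-15.1,-38.8,3.3,0,0,-0.03,-13.9,-39.3,3.4,0,0,-0.029,-12.9,-39.6,3.3,0,0,-0.029,-20.5,-27.5,20,0,0,-0.014,-20.1,-27.8,20,0,0,-0.014,0,0,0,0,0,0,0,0,0,0,0,0]

```text
clock: 7.25
eef_pos: [0.5707, -0.1149, 0.1501]
tool_rot: [-0.014, 1.0, 0.0, -0.001]
ft_force: [0.2, -0.6, -2.1]
grip_width: 0.0592
```

Run:
```python
from h import *
adv([0, 0, -38.6, 0, 0, 0, 0, 0, -38.7, 0, 0, 0, 0, 0, -38.6, 0, 0, 0, 0, 0, -38.6, 0, 0, 0, -13.9, -40, -7.5, 0, 0, -0.03, -12.8, -40.4, -7.5, 0, 0, -0.03, -11.5, -40.7, -7.5, 0, 0, -0.03, -10.3, -41.1, -7.5, 0, 0, -0.03, -18.4, -37.4, 3.3, 0, 0, -0.029, -17.4, -37.8, 3.4, 0, 0, -0.029, -16.3, -38.4, 3.3, 0, 0, -0.029, -15.1, -38.8, 3.3, 0, 0, -0.03, -13.9, -39.3, 3.4, 0, 0, -0.029, -12.9, -39.6, 3.3, 0, 0, -0.029, -20.5, -27.5, 20, 0, 0, -0.014, -20.1, -27.8, 20, 0, 0, -0.014])
meas()
t=bot.camera("top"); s=bot.camera("side")
crop(t,"pics/t1.png",120,230,280,380,6)
crop(s,"pics/s1.png",130,260,270,420,5)
```

```text
t 7.25 eef [ 0.5707 -0.1149  0.1501] cmd [ 0.571 -0.115  0.15 ] diff [-0.3  0.1  0.1] rot diff [ 0.0006  0.0012 -0.0003] F [ 0.2 -0.6 -2.1] w 0.0592 q [-0.199  0.455  0.07   1.187  0.    -0.227]
```

View pics/t1.png

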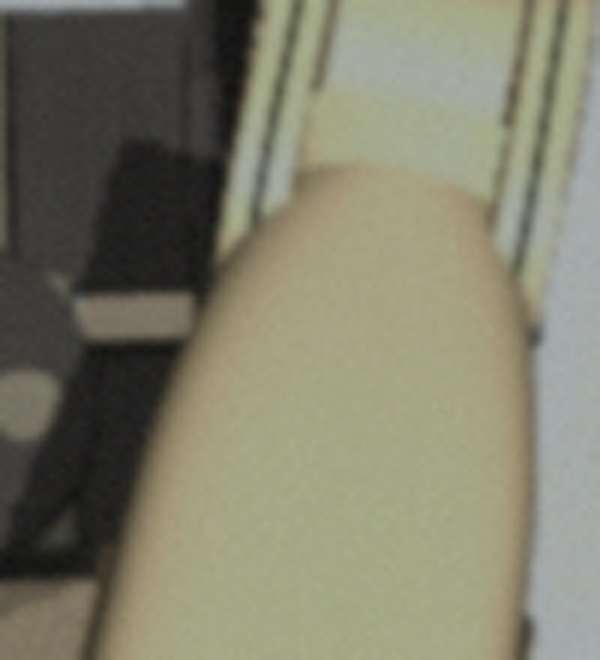

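View pics/s1.png

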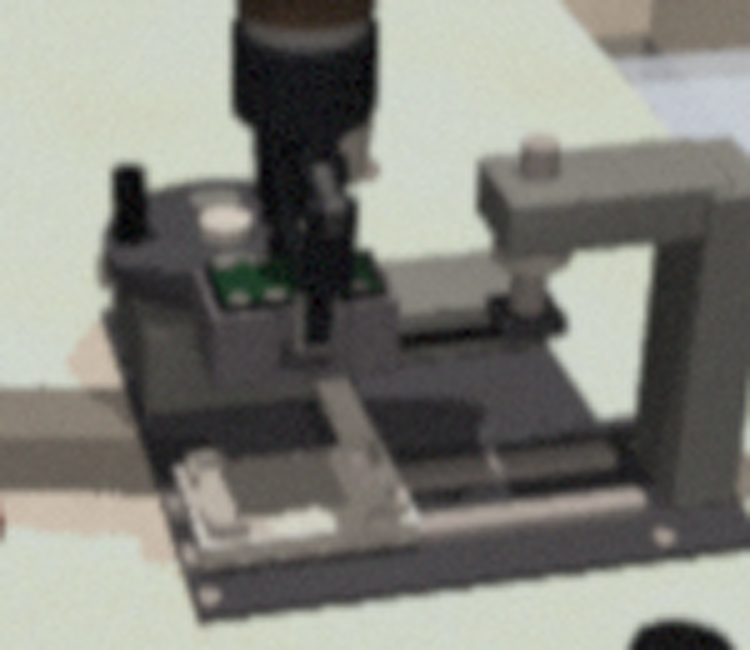

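```bash
cat >> h.py <<'E'
def ony(c,r,col,y0,x0=0,yaw=0):
    # ray intersect vertical plane through (x0,y0) with in-plane direction yaw
    K=c["K"];M=c["cam_to_world"]; d=M[:3,:3]@np.array([(col-K[0,2])/K[0,0],(r-K[1,2])/K[1,1],1]); o=M[:3,3]
    n=np.array([-np.sin(yaw),np.cos(yaw),0]); return o+d*(n@(np.array([x0,y0,0])-o))/(n@d)
E
python3 - <<'E'
from h import *
s=bot.camera("side"); W=cloud(s)
crop(s,"pics/s1b.png",180,212,305,355,15)
P=box(W,[.5,-.175,.115],[.65,-.13,.19])
print(len(P),np.median(P[:,1]))
for z0 in(.13,.14,.15,.16): 
    Q=P[abs(P[:,2]-z0)<.005]; print(z0,Q[:,0].min().round(4),Q[:,0].max().round(4),np.median(Q[:,1]).round(4), np.degrees(np.polyfit(Q[:,0],Q[:,1],1)[0]).round(1))
n=np.array([np.sin(.028),-np.cos(.028)])*.03
for x,y in((213,345),(398,330)):
    print(ony(s,(y+.5)/5-.5+130,(x+.5)/5-.5+270,-.1149+n[1],.5707+n[0],.028).round(4))
E
```

```text
683 -0.1435397448809348
0.13 0.5188 0.6182 -0.1437 1.5
0.14 0.5187 0.6196 -0.1439 1.6
0.15 0.5189 0.6186 -0.1439 1.0
0.16 0.5185 0.6181 -0.144 0.5
[ 0.5186 -0.1464  0.1531]
[ 0.6185 -0.1436  0.1498]
```

View pics/s1b.png

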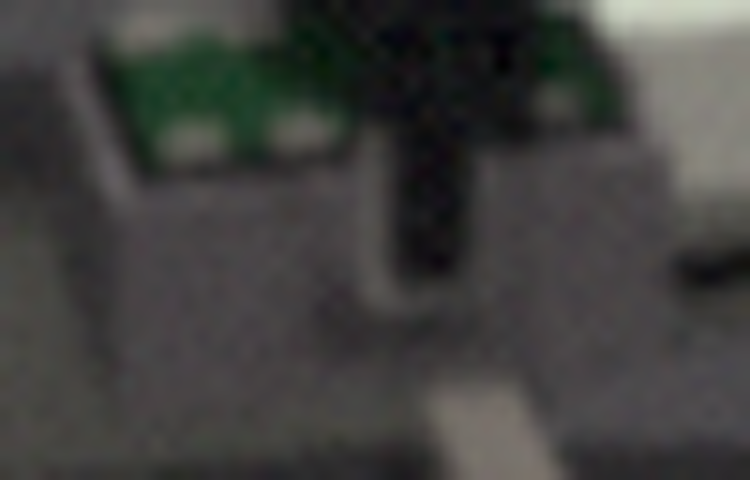

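>>> play_rows:
  plan: [-2.4,0.3,25,0,0,0,0,0,25,0,0,0,0,0,20,0,0,0,0,0,0,0,0,0]

```text
clock: 7.9
eef_pos: [0.5722, -0.1137, 0.0794]
tool_rot: [-0.015, 1.0, 0.0, -0.002]
ft_force: [-0.7, -0.4, -2.4]
grip_width: 0.0587
```

Run:
```python
from h import *
adv([-2.4, 0.3, 25, 0, 0, 0, 0, 0, 25, 0, 0, 0, 0, 0, 20, 0, 0, 0])
meas()
s=bot.camera("side")
crop(s,"pics/s2.png",190,260,280,370,8)
```

```text
t 7.9 eef [ 0.5722 -0.1137  0.0794] cmd [ 0.5734 -0.1146  0.08  ] diff [-1.2  0.9 -0.6] rot diff [0.0007 0.0032 0.0011] F [-0.7 -0.4 -2.4] w 0.0587 q [-0.196  0.521 -0.022  1.031  0.    -0.226]
```

View pics/s2.png

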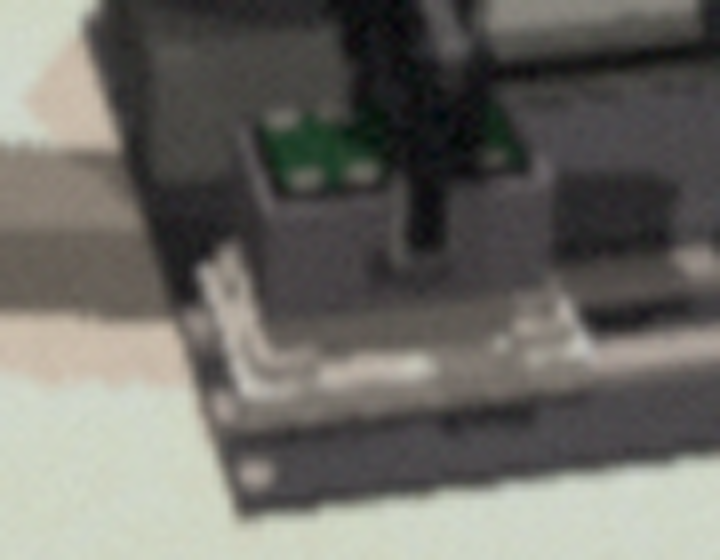

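>>> play_rows:
  plan: [0,0,8,0,0,0,0,0,8,0,0,0,0,0,0,0,0,0]

```text
clock: 8.32
eef_pos: [0.5731, -0.1147, 0.0637]
tool_rot: [-0.014, 1.0, 0.0, -0.001]
ft_force: [0.0, 0.1, -3.2]
grip_width: 0.059
```

Run:
```python
from h import *
adv([0, 0, 16, 0, 0, 0])
meas()
s=bot.camera("side")
crop(s,"pics/s3.png",190,260,280,370,8)
```

```text
t 8.325 eef [ 0.5731 -0.1147  0.0637] cmd [ 0.5734 -0.1146  0.064 ] diff [-0.4 -0.1 -0.3] rot diff [ 0.0003  0.0014 -0.    ] F [ 0.   0.1 -3.2] w 0.059 q [-0.197  0.538 -0.039  0.995 -0.    -0.226]
```

View pics/s3.png

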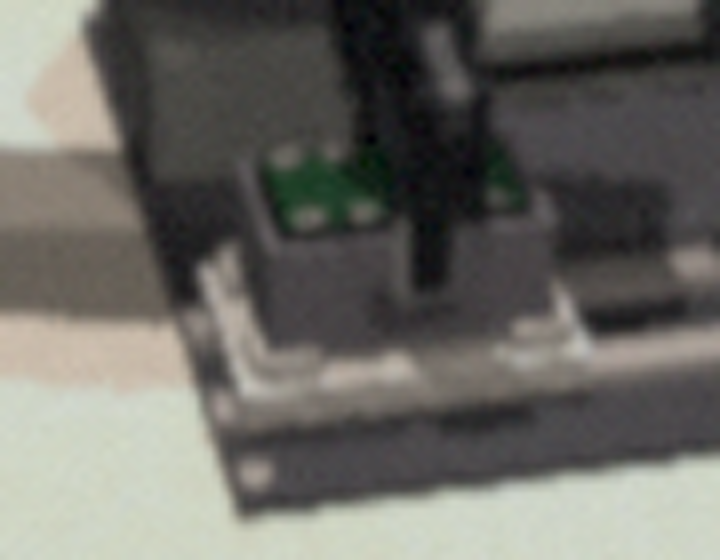

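>>> play_rows:
  plan: [0,0,4,0,0,0,0,0,3,0,0,0,0,0,0,0,0,0]

```text
clock: 8.75
eef_pos: [0.574, -0.1149, 0.0581]
tool_rot: [-0.014, 1.0, -0.0, 0.0]
ft_force: [-2.4, 0.6, 3.9]
grip_width: 0.059
```

Run:
```python
from h import *
adv([0, 0, 7, 0, 0, 0])
rows([([.5734,-.1146,.20],load()[1],4),([.505,.0725,.20],down(np.radians(91.6)),5)])
```

```text
9 rows; end [0.505  0.0725 0.2   ] max step 39.87643414348881
0,0,-35.8,0,0,0,
0,0,-35.7,0,0,0,
0,0,-35.7,0,0,0,
0,0,-35.8,0,0,0,
12.6,37.8,0,0,0,0,
12.7,37.8,0,0,0,0,
12.6,37.8,0,0,0,0,
12.6,37.8,0,0,0,0,
12.6,37.8,0,0,0,0,
```

>>> play_rows:
  plan: [0,0,0,0,0,0,0,0,0,0,0,0]
  hand: 100

```text
clock: 9.0
eef_pos: [0.5741, -0.1148, 0.0575]
tool_rot: [-0.014, 1.0, -0.0, 0.0]
ft_force: [0.2, -0.2, 0.3]
grip_width: 0.0855
```

>>> play_rows:
  plan: [0,0,-35.8,0,0,0,0,0,-35.7,0,0,0,0,0,-35.7,0,0,0,0,0,-35.8,0,0,0,12.6,37.8,0,0,0,0,12.7,37.8,0,0,0,0,12.6,37.8,0,0,0,0,12.6,37.8,0,0,0,0,12.6,37.8,0,0,0,0,0,0,20,0,0,0,0,0,0,0,0,0]

```text
clock: 10.38
eef_pos: [0.5041, 0.0727, 0.1792]
tool_rot: [-0.015, 1.0, -0.0, -0.001]
ft_force: [0.4, -0.7, 0.2]
grip_width: 0.0855
```

Run:
```python
from h import *
adv([0, 0, -35.8, 0, 0, 0, 0, 0, -35.7, 0, 0, 0, 0, 0, -35.7, 0, 0, 0, 0, 0, -35.8, 0, 0, 0, 12.6, 37.8, 0, 0, 0, 0, 12.7, 37.8, 0, 0, 0, 0, 12.6, 37.8, 0, 0, 0, 0, 12.6, 37.8, 0, 0, 0, 0, 12.6, 37.8, 0, 0, 0, 0, 0, 0, 20, 0, 0, 0])
meas()
s=bot.camera("side");t=bot.camera("top")
crop(s,"pics/s4.png",140,260,270,400,6)
crop(t,"pics/t4.png",150,230,240,370,6)
W=cloud(t); P=box(W,[.48,-.18,.068],[.66,-.06,.09]); print("case top",rect(P),P[:,2].max())
W=cloud(s); P=box(W,[.48,-.18,.04],[.66,-.06,.09]); print("case side",rect(P),P[:,2].max())
```

```text
t 10.375 eef [0.5041 0.0727 0.1792] cmd [0.505  0.0725 0.18  ] diff [-0.9  0.2 -0.8] rot diff [-0.0005  0.0028  0.0011] F [ 0.4 -0.7  0.2] w 0.0855 q [ 0.143  0.297 -0.087  1.19  -0.     0.114]
case top (array([ 572.4, -116.2]), array([100.2,  59.9]), 1.4) 0.0853306233069131
case side (array([ 570.3, -113.8]), array([113.5,  73.6]), 0.8) 0.0851708355362476
```

View pics/s4.png

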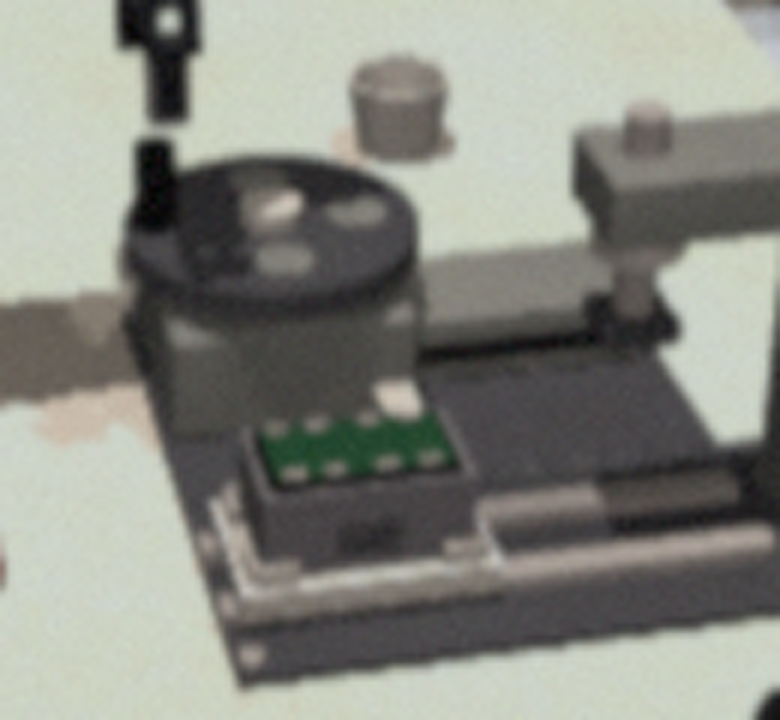

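View pics/t4.png

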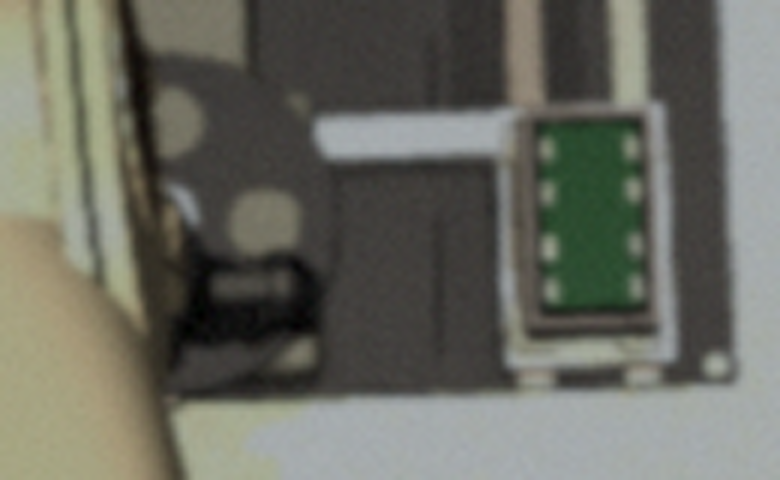

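>>> play_rows:
  plan: [-0.5,0,28,0,0,0,0,0,28,0,0,0,0,0,0,0,0,0]
  hand: 60

```text
clock: 10.85
eef_pos: [0.5046, 0.0716, 0.1231]
tool_rot: [-0.013, 1.0, -0.0, -0.002]
ft_force: [-0.5, -0.4, 0.7]
grip_width: 0.0514
```

>>> play_rows:
  plan: [0,0,0,0,0,0,0,0,0,0,0,0,0,0,0,0,0,0,0,0,0,0,0,0]
  hand: 0

```text
clock: 11.35
eef_pos: [0.5074, 0.0728, 0.1265]
tool_rot: [-0.014, 1.0, 0.0, 0.002]
ft_force: [-0.1, 0.1, 5.9]
grip_width: 0.0209
```

Run:
```python
from h import *
adv([-0.5,0,56,0,0,0]); meas()
p0,R=load(); u=lambda th: np.array([-np.cos(.028-th),-np.sin(.028-th),0])
rows([(p0+.06*(u(np.radians(10*k))-u(0)),R,1) for k in range(1,37)])
```

```text
t 11.35 eef [0.5074 0.0728 0.1265] cmd [0.5055 0.0726 0.124 ] diff [1.8 0.2 2.5] rot diff [ 0.0009 -0.0043  0.0001] F [-0.1  0.1  5.9] w 0.0209 q [ 0.142  0.343 -0.17   1.054  0.     0.114]
36 rows; end [0.5055 0.0726 0.124 ] max step 10.51189802081432
-0.9,10.4,0,0,0,0,
-2.7,10.1,0,0,0,0,
-4.4,9.5,0,0,0,0,
-6,8.6,0,0,0,0,
-7.4,7.4,0,0,0,0,
-8.6,6,0,0,0,0,
-9.5,4.4,0,0,0,0,
-10.1,2.7,0,0,0,0,
-10.4,0.9,0,0,0,0,
-10.4,-0.9,0,0,0,0,
-10.1,-2.7,0,0,0,0,
-9.5,-4.5,0,0,0,0,
-8.6,-6,0,0,0,0,
-7.4,-7.4,0,0,0,0,
-6,-8.5,0,0,0,0,
-4.4,-9.5,0,0,0,0,
-2.7,-10.1,0,0,0,0,
-0.9,-10.4,0,0,0,0,
0.9,-10.4,0,0,0,0,
2.7,-10.1,0,0,0,0,
4.4,-9.5,0,0,0,0,
6,-8.6,0,0,0,0,
7.4,-7.4,0,0,0,0,
8.6,-6,0,0,0,0,
9.5,-4.4,0,0,0,0,
10.1,-2.7,0,0,0,0,
10.4,-0.9,0,0,0,0,
10.4,0.9,0,0,0,0,
10.1,2.7,0,0,0,0,
9.5,4.4,0,0,0,0,
8.6,6,0,0,0,0,
7.4,7.4,0,0,0,0,
6,8.6,0,0,0,0,
4.4,9.5,0,0,0,0,
2.7,10.1,0,0,0,0,
0.9,10.4,0,0,0,0,
```

>>> play_rows:
  plan: [-0.9,10.4,0,0,0,0,-2.7,10.1,0,0,0,0,-4.4,9.5,0,0,0,0,-6,8.6,0,0,0,0,-7.4,7.4,0,0,0,0,-8.6,6,0,0,0,0,-9.5,4.4,0,0,0,0,-10.1,2.7,0,0,0,0,-10.4,0.9,0,0,0,0]

```text
clock: 12.48
eef_pos: [0.5647, 0.1358, 0.1265]
tool_rot: [-0.015, 1.0, 0.002, 0.001]
ft_force: [-3.1, 3.1, 6.3]
grip_width: 0.0207
```

Run:
```python
from h import *
adv([-60,60,0,0,0,0]); meas()
s=bot.camera("side")
crop(s,"pics/s5.png",100,260,270,430,4.5)
```

```text
t 12.475 eef [0.5647 0.1358 0.1265] cmd [0.5638 0.1342 0.124 ] diff [0.8 1.6 2.5] rot diff [ 0.0031 -0.0019  0.0014] F [-3.1  3.1  6.3] w 0.0207 q [0.235 0.468 0.025 1.125 0.003 0.205]
```

View pics/s5.png

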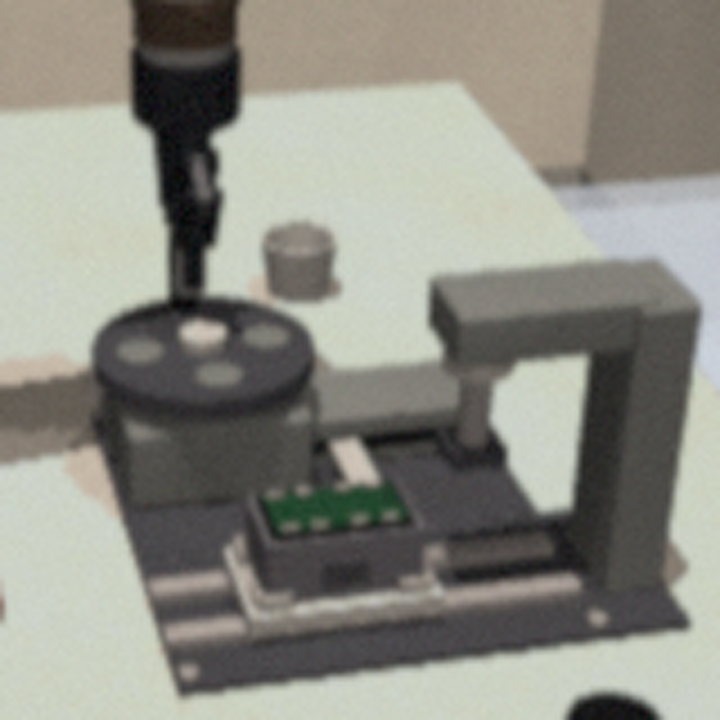

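>>> play_rows:
  plan: [-10.4,-0.9,0,0,0,0,-10.1,-2.7,0,0,0,0,-9.5,-4.5,0,0,0,0,-8.6,-6,0,0,0,0,-7.4,-7.4,0,0,0,0,-6,-8.5,0,0,0,0,-4.4,-9.5,0,0,0,0,-2.7,-10.1,0,0,0,0,-0.9,-10.4,0,0,0,0,0,0,0,0,0,0]

```text
clock: 13.78
eef_pos: [0.6272, 0.0743, 0.1265]
tool_rot: [-0.013, 1.0, -0.001, 0.002]
ft_force: [-0.6, -1.9, 5.8]
grip_width: 0.0201
```

Run:
```python
from h import *
adv([-60,-60,0,0,0,0]); meas()
s=bot.camera("side")
crop(s,"pics/s6.png",100,260,270,430,4.5)
```

```text
t 13.775 eef [0.6272 0.0743 0.1265] cmd [0.6255 0.0759 0.124 ] diff [ 1.8 -1.6  2.5] rot diff [-0.0017 -0.004  -0.0014] F [-0.6 -1.9  5.8] w 0.0201 q [ 0.119  0.564  0.185  1.188 -0.002  0.092]
```

View pics/s6.png

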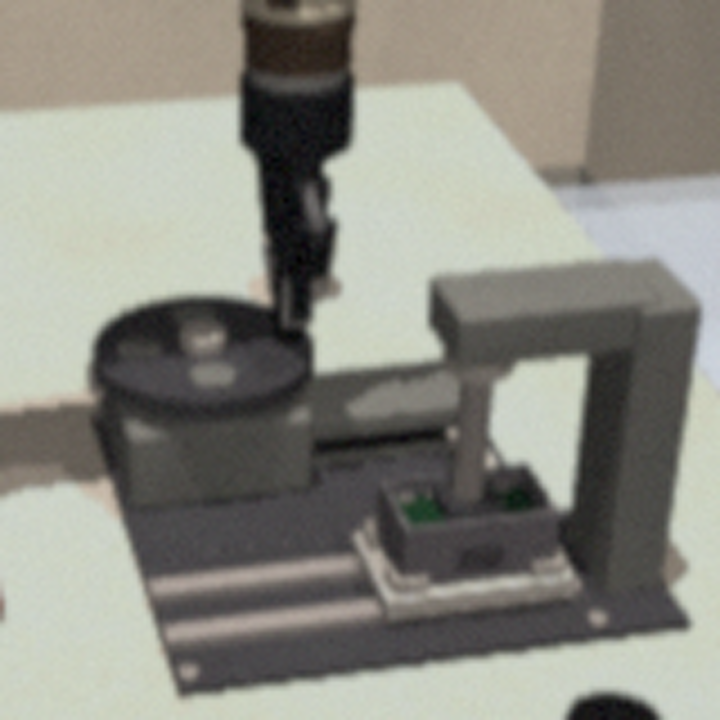

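Halfway: the case is under the ram, the tray pushed down inside. On with the second half.

>>> play_rows:
  plan: [0.9,-10.4,0,0,0,0,2.7,-10.1,0,0,0,0,4.4,-9.5,0,0,0,0,6,-8.6,0,0,0,0,7.4,-7.4,0,0,0,0,8.6,-6,0,0,0,0,9.5,-4.4,0,0,0,0,10.1,-2.7,0,0,0,0,10.4,-0.9,0,0,0,0,10.4,0.9,0,0,0,0,10.1,2.7,0,0,0,0,9.5,4.4,0,0,0,0,8.6,6,0,0,0,0,7.4,7.4,0,0,0,0,6,8.6,0,0,0,0,4.4,9.5,0,0,0,0,2.7,10.1,0,0,0,0,0.9,10.4,0,0,0,0,0,0,0,0,0,0,0,0,0,0,0,0]

```text
clock: 16.32
eef_pos: [0.5073, 0.0731, 0.1264]
tool_rot: [-0.014, 1.0, 0.001, 0.002]
ft_force: [1.0, 2.1, 8.5]
grip_width: 0.0203
```

Run:
```python
from h import *
adv([120,0,0,0,0,0]); meas()
s=bot.camera("side")
crop(s,"pics/s7.png",130,260,270,400,6)
t=bot.camera("top")
crop(t,"pics/t7.png",150,230,240,370,6)
W=cloud(t); P=box(W,[.48,-.18,.068],[.66,-.06,.09]); print("case top",rect(P),P[:,2].max())
P=box(W,[.54,-.13,.03],[.60,-.10,.09]); print("tray z",np.median(P[:,2]))
```

```text
t 16.325 eef [0.5073 0.0731 0.1264] cmd [0.5055 0.0726 0.124 ] diff [1.8 0.5 2.4] rot diff [ 0.0012 -0.0042  0.0004] F [1.  2.1 8.5] w 0.0203 q [ 1.430e-01  3.430e-01 -1.700e-01  1.054e+00  1.000e-03  1.140e-01]
case top (array([ 572.3, -116.2]), array([100.5,  60. ]), 1.5) 0.08038219144462277
tray z 0.06508328612871095
```

View pics/s7.png

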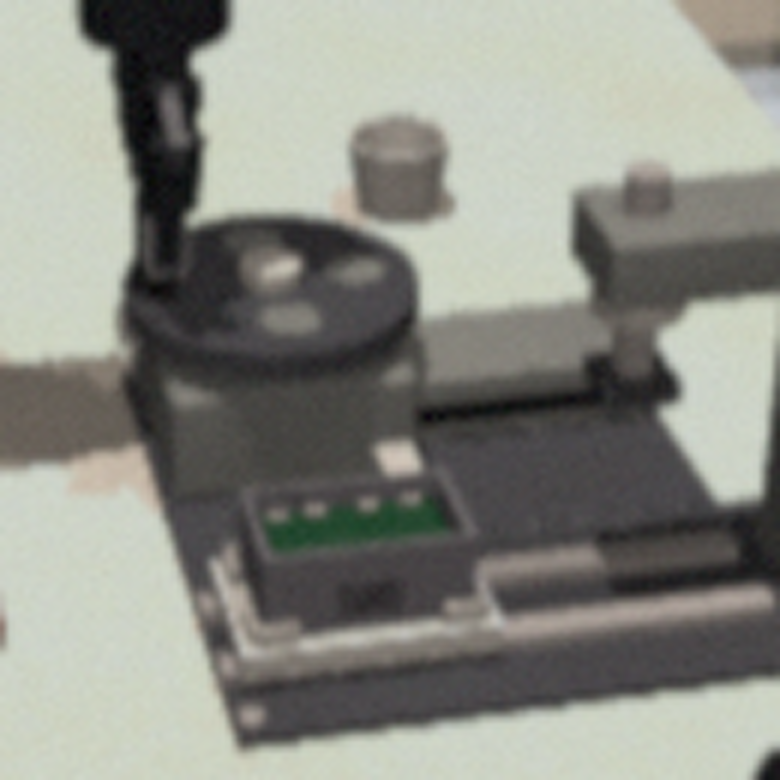

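View pics/t7.png

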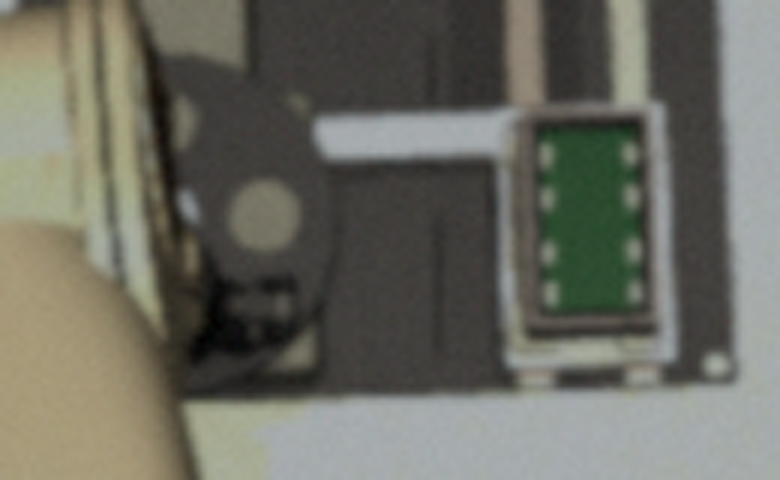

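Run:
```python
from h import *
D=[((.218,.4493,.2414),(.24143,.00374)),((.4523,.3463,.1083),(.469,-.024)),((.4546,.3502,.0281),(.557,-.115)),((.5707,-.1149,.1501),(.455,.070)),((.5731,-.1147,.0637),(.538,-.039)),((.5041,.0727,.1792),(.297,-.087)),((.5074,.0728,.1265),(.343,-.17)),((.5647,.1358,.1265),(.468,.025)),((.6272,.0743,.1265),(.564,.185))]
A=[];b=[]
for (x,y,z),(q2,q3) in D:
    r=np.hypot(x,y); f=q2-q3
    A.append([1,0,np.sin(q2),np.cos(q2),np.sin(f),np.cos(f)]); b.append(r)
    A.append([0,1,np.cos(q2),-np.sin(q2),np.cos(f),-np.sin(f)]); b.append(z)
x,res,rk,sv=np.linalg.lstsq(np.array(A),np.array(b),rcond=None)
print(x.round(4),res,sv.round(3),(np.array(A)@x-b).round(4))
```

```text
[ 3.000e-04 -1.577e-01  4.950e-01 -6.000e-04  1.030e-02  3.899e-01] [1.32932835e-05] [5.186 5.186 0.258 0.258 0.207 0.207] [ 0.     -0.0001  0.0022  0.0004 -0.0008  0.      0.0004  0.0002  0.0014
 -0.0001  0.0006  0.0001 -0.0016 -0.0002 -0.0011  0.     -0.0011 -0.0002]
```

>>> play_rows:
  plan: [0,0,0,0,0,0,0,0,0,0,0,0]
  hand: 60

```text
clock: 16.68
eef_pos: [0.5048, 0.072, 0.1237]
tool_rot: [-0.014, 1.0, -0.0, -0.001]
ft_force: [-0.5, 0.5, 0.0]
grip_width: 0.0513
```

Run:
```python
from h import *
meas()
R=load()[1]
rows([([.5055,.0726,.21],R,3),([.4735,-.349,.20],down(np.radians(14.5)),11),([.4735,-.349,.12],down(np.radians(14.5)),2)])
```

```text
t 16.675 eef [0.5048 0.072  0.1237] cmd [0.5055 0.0726 0.124 ] diff [-0.7 -0.6 -0.3] rot diff [-0.0009  0.0022 -0.0002] F [-0.5  0.5  0. ] w 0.0513 q [ 1.420e-01  3.450e-01 -1.740e-01  1.054e+00 -1.000e-03  1.140e-01]
16 rows; end [ 0.4735 -0.349   0.12  ] max step 40.0
0,0,-28.7,0,0,0,
0,0,-28.6,0,0,0,
0,0,-28.7,0,0,0,
4,-38.2,0.9,0,0,0.122,
-0.7,-38.5,0.9,0,0,0.123,
-5.4,-38,0.9,0,0,0.122,
-10,-37.1,0.9,0,0,0.122,
-14.4,-35.6,0.9,0,0,0.123,
-18.7,-33.6,1,0,0,0.122,
-22.7,-31.1,0.9,0,0,0.123,
-26.2,-28,0.9,0,0,0.122,
-29.5,-24.7,0.9,0,0,0.122,
-32.3,-20.8,0.9,0,0,0.123,
-34.6,-16.8,0.9,0,0,0.122,
0,0,40,0,0,0,
0,0,40,0,0,0,
```

>>> play_rows:
  plan: [0,0,-28.7,0,0,0,0,0,-28.6,0,0,0,0,0,-28.7,0,0,0,4,-38.2,0.9,0,0,0.122,-0.7,-38.5,0.9,0,0,0.123,-5.4,-38,0.9,0,0,0.122,-10,-37.1,0.9,0,0,0.122,-14.4,-35.6,0.9,0,0,0.123,-18.7,-33.6,1,0,0,0.122,-22.7,-31.1,0.9,0,0,0.123,-26.2,-28,0.9,0,0,0.122,-29.5,-24.7,0.9,0,0,0.122,-32.3,-20.8,0.9,0,0,0.123,-34.6,-16.8,0.9,0,0,0.122,0,0,40,0,0,0,0,0,40,0,0,0,0,0,0,0,0,0]

```text
clock: 18.8
eef_pos: [0.4705, -0.3472, 0.116]
tool_rot: [0.612, 0.79, -0.0, -0.005]
ft_force: [0.5, 0.0, -0.2]
grip_width: 0.0518
```

Run:
```python
from h import *
adv([0, 0, -28.7, 0, 0, 0, 0, 0, -28.6, 0, 0, 0, 0, 0, -28.7, 0, 0, 0, 4, -38.2, 0.9, 0, 0, 0.122, -0.7, -38.5, 0.9, 0, 0, 0.123, -5.4, -38, 0.9, 0, 0, 0.122, -10, -37.1, 0.9, 0, 0, 0.122, -14.4, -35.6, 0.9, 0, 0, 0.123, -18.7, -33.6, 1, 0, 0, 0.122, -22.7, -31.1, 0.9, 0, 0, 0.123, -26.2, -28, 0.9, 0, 0, 0.122, -29.5, -24.7, 0.9, 0, 0, 0.122, -32.3, -20.8, 0.9, 0, 0, 0.123, -34.6, -16.8, 0.9, 0, 0, 0.122, 0, 0, 40, 0, 0, 0, 0, 0, 40, 0, 0, 0])
meas()
s=bot.camera("side")
crop(s,"pics/s8.png",210,330,250,370,6)
t=bot.camera("top")
crop(t,"pics/t8.png",150,230,220,370,5)
W=cloud(t);P=box(W,[.46,-.03,.110],[.67,.17,.16]); print(" crank",len(P),rect(P),np.median(P,0))
```

```text
t 18.8 eef [ 0.4705 -0.3472  0.116 ] cmd [ 0.4735 -0.349   0.12  ] diff [-3.   1.8 -4. ] rot diff [ 0.0059  0.0085 -0.0006] F [ 0.5  0.  -0.2] w 0.0518 q [-0.636  0.494  0.038  1.125 -0.     0.683]
 crank 91 (array([538.9,  72. ]), array([86. , 28.5]), 7.1) [0.50705379 0.07118963 0.14443544]
```

View pics/s8.png

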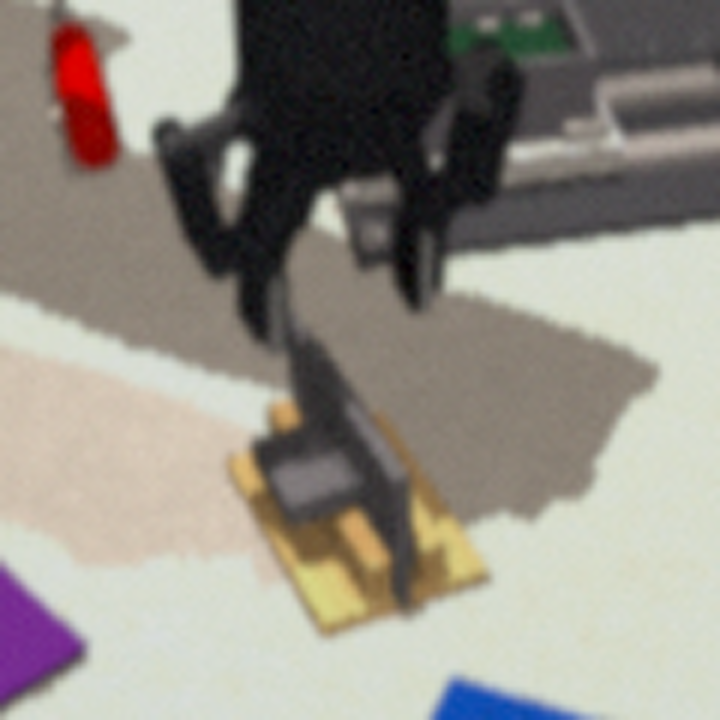

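View pics/t8.png

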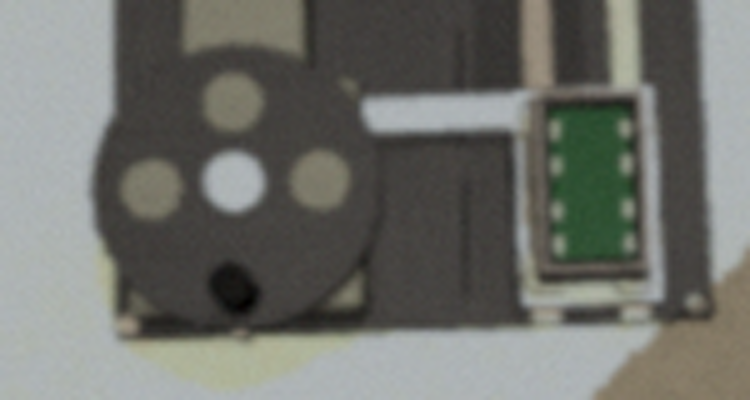

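Run:
```python
from h import *
t=bot.camera("top")
cv2.imwrite("pics/top8.png",t["frame"])
for f in("top0","top8"):
    g=cv2.cvtColor(cv2.imread(f"pics/{f}.png"),cv2.COLOR_BGR2GRAY)[198:217,250:284].astype(float)
    w=np.clip(36-g,0,None); v,u=np.mgrid[198:217,250:284]
    print(f,np.sort(g.ravel())[[0,20,40,60,80,120]],"centroid",(w*u).sum()/w.sum(),(w*v).sum()/w.sum(),w.sum(), "z.14:",atz(t,(w*v).sum()/w.sum(),(w*u).sum()/w.sum(),.135).round(4))
    b=cv2.cvtColor(cv2.imread(f"pics/{f}.png"),cv2.COLOR_BGR2GRAY)[180:195,258:276].astype(float); w=(b>140); v,u=np.mgrid[180:195,258:276]; print("hub",(w*u).sum()/w.sum(),(w*v).sum()/w.sum(),atz(t,(w*v).sum()/w.sum(),(w*u).sum()/w.sum(),.105).round(4))
    print("pointer z.09",)
```

```text
top0 [ 3. 18. 22. 26. 35. 41.] centroid 265.18654173764907 208.19420783645657 1174.0 z.14: [0.503  0.0749 0.135 ]
hub 266.25773195876286 185.91752577319588 [0.5666 0.0764 0.105 ]
pointer z.09
top8 [ 4. 21. 23. 29. 36. 44.] centroid 266.8040201005025 208.1246231155779 995.0 z.14: [0.5031 0.0707 0.135 ]
hub 266.28 185.88 [0.5667 0.0764 0.105 ]
pointer z.09
```

The crank sits about 4 mm (≈0.06 rad) short of the pointer after release; I'll mend that now before taking the lid.

Run:
```python
from h import *
rows([([.4735,-.349,.20],load()[1],2),([.507,.0762,.20],down(np.radians(91.6)),11),([.507,.0762,.124],down(np.radians(91.6)),3)])
```

```text
16 rows; end [0.507  0.0762 0.124 ] max step 40.0
0,0,-40,0,0,0,
0,0,-40,0,0,0,
36.7,12.6,0,0,0,-0.122,
34.8,17,0,0,0,-0.123,
32.5,21.2,0,0,0,-0.122,
29.7,24.9,0,0,0,-0.122,
26.4,28.4,0,0,0,-0.123,
22.8,31.4,0,0,0,-0.122,
18.8,33.9,0,0,0,-0.122,
14.4,36,0,0,0,-0.123,
10,37.4,0,0,0,-0.122,
5.3,38.5,0,0,0,-0.122,
0.7,38.7,0,0,0,-0.123,
0,0,25.3,0,0,0,
0,0,25.4,0,0,0,
0,0,25.3,0,0,0,
```

>>> play_rows:
  plan: [0,0,-40,0,0,0,0,0,-40,0,0,0,36.7,12.6,0,0,0,-0.122,34.8,17,0,0,0,-0.123,32.5,21.2,0,0,0,-0.122,29.7,24.9,0,0,0,-0.122,26.4,28.4,0,0,0,-0.123,22.8,31.4,0,0,0,-0.122,18.8,33.9,0,0,0,-0.122,14.4,36,0,0,0,-0.123,10,37.4,0,0,0,-0.122,5.3,38.5,0,0,0,-0.122,0.7,38.7,0,0,0,-0.123,0,0,25.3,0,0,0,0,0,25.4,0,0,0,0,0,25.3,0,0,0,0,0,0,0,0,0]

```text
clock: 21.08
eef_pos: [0.5068, 0.0762, 0.1246]
tool_rot: [-0.014, 1.0, -0.0, -0.0]
ft_force: [-0.6, 0.3, -0.6]
grip_width: 0.0509
```

>>> play_rows:
  plan: [0,0,0,0,0,0,0,0,0,0,0,0,0,0,0,0,0,0,0,0,0,0,0,0]
  hand: 0

```text
clock: 21.58
eef_pos: [0.5089, 0.0759, 0.1268]
tool_rot: [-0.014, 1.0, -0.0, 0.002]
ft_force: [-0.8, -1.8, 6.2]
grip_width: 0.0205
```

Run:
```python
from h import *
adv([0, 0, -40, 0, 0, 0, 0, 0, -40, 0, 0, 0, 36.7, 12.6, 0, 0, 0, -0.122, 34.8, 17, 0, 0, 0, -0.123, 32.5, 21.2, 0, 0, 0, -0.122, 29.7, 24.9, 0, 0, 0, -0.122, 26.4, 28.4, 0, 0, 0, -0.123, 22.8, 31.4, 0, 0, 0, -0.122, 18.8, 33.9, 0, 0, 0, -0.122, 14.4, 36, 0, 0, 0, -0.123, 10, 37.4, 0, 0, 0, -0.122, 5.3, 38.5, 0, 0, 0, -0.122, 0.7, 38.7, 0, 0, 0, -0.123, 0, 0, 25.3, 0, 0, 0, 0, 0, 25.4, 0, 0, 0, 0, 0, 25.3, 0, 0, 0])
meas()
```

```text
t 21.575 eef [0.5089 0.0759 0.1268] cmd [0.507  0.0762 0.124 ] diff [ 1.9 -0.3  2.8] rot diff [ 0.     -0.0046 -0.0004] F [-0.8 -1.8  6.2] w 0.0205 q [ 1.480e-01  3.460e-01 -1.640e-01  1.056e+00 -1.000e-03  1.210e-01]
```

>>> play_rows:
  plan: [0,0,0,0,0,0,0,0,0,0,0,0]
  hand: 60

```text
clock: 21.82
eef_pos: [0.5074, 0.0761, 0.1246]
tool_rot: [-0.014, 1.0, 0.0, 0.0]
ft_force: [0.1, 0.4, -0.6]
grip_width: 0.0515
```

Run:
```python
from h import *
meas()
R=load()[1]
rows([([.507,.0762,.21],R,3),([.4765,-.3505,.20],down(np.radians(14.5)),11),([.4765,-.3505,.13],down(np.radians(14.5)),2)])
```

```text
t 21.825 eef [0.5074 0.0761 0.1246] cmd [0.507  0.0762 0.124 ] diff [ 0.5 -0.1  0.6] rot diff [ 0.0004 -0.0006 -0.    ] F [ 0.1  0.4 -0.6] w 0.0515 q [ 0.149  0.348 -0.167  1.055  0.     0.121]
16 rows; end [ 0.4765 -0.3505  0.13  ] max step 38.9339183745998
0,0,-28.7,0,0,0,
0,0,-28.6,0,0,0,
0,0,-28.7,0,0,0,
3.9,-38.7,0.9,0,0,0.122,
-0.9,-38.9,0.9,0,0,0.123,
-5.6,-38.4,0.9,0,0,0.122,
-10.3,-37.5,0.9,0,0,0.122,
-14.8,-36,0.9,0,0,0.123,
-19.1,-33.9,1,0,0,0.122,
-23,-31.3,0.9,0,0,0.123,
-26.7,-28.3,0.9,0,0,0.122,
-30,-24.8,0.9,0,0,0.122,
-32.7,-20.9,0.9,0,0,0.123,
-35.1,-16.8,0.9,0,0,0.122,
0,0,35,0,0,0,
0,0,35,0,0,0,
```

>>> play_rows:
  plan: [0,0,-28.7,0,0,0,0,0,-28.6,0,0,0,0,0,-28.7,0,0,0,3.9,-38.7,0.9,0,0,0.122,-0.9,-38.9,0.9,0,0,0.123,-5.6,-38.4,0.9,0,0,0.122,-10.3,-37.5,0.9,0,0,0.122,-14.8,-36,0.9,0,0,0.123,-19.1,-33.9,1,0,0,0.122,-23,-31.3,0.9,0,0,0.123,-26.7,-28.3,0.9,0,0,0.122,-30,-24.8,0.9,0,0,0.122,-32.7,-20.9,0.9,0,0,0.123,-35.1,-16.8,0.9,0,0,0.122,0,0,35,0,0,0,0,0,35,0,0,0,0,0,0,0,0,0]

```text
clock: 23.95
eef_pos: [0.4745, -0.3491, 0.127]
tool_rot: [0.612, 0.791, 0.0, -0.004]
ft_force: [0.2, -0.4, 0.6]
grip_width: 0.0514
```

Run:
```python
from h import *
adv([0, 0, -28.7, 0, 0, 0, 0, 0, -28.6, 0, 0, 0, 0, 0, -28.7, 0, 0, 0, 3.9, -38.7, 0.9, 0, 0, 0.122, -0.9, -38.9, 0.9, 0, 0, 0.123, -5.6, -38.4, 0.9, 0, 0, 0.122, -10.3, -37.5, 0.9, 0, 0, 0.122, -14.8, -36, 0.9, 0, 0, 0.123, -19.1, -33.9, 1, 0, 0, 0.122, -23, -31.3, 0.9, 0, 0, 0.123, -26.7, -28.3, 0.9, 0, 0, 0.122, -30, -24.8, 0.9, 0, 0, 0.122, -32.7, -20.9, 0.9, 0, 0, 0.123, -35.1, -16.8, 0.9, 0, 0, 0.122, 0, 0, 35, 0, 0, 0, 0, 0, 35, 0, 0, 0])
meas()
t=bot.camera("top")
cv2.imwrite("pics/top9.png",t["frame"])
for f in("top0","top8","top9"):
    g=cv2.cvtColor(cv2.imread(f"pics/{f}.png"),cv2.COLOR_BGR2GRAY)[198:217,250:284].astype(float)
    w=np.clip(36-g,0,None); w[:, :3]=0; v,u=np.mgrid[198:217,250:284]
    print(f,(w*u).sum()/w.sum(),(w*v).sum()/w.sum(),atz(t,(w*v).sum()/w.sum(),(w*u).sum()/w.sum(),.135).round(4))
crop(t,"pics/t9.png",175,220,240,290,12)
# plausible lid pos in the top view: grey top edge relative
W=cloud(t);P=box(W,[.38,-.42,.06],[.54,-.28,.09]); print(" lid>60",len(P),rect(P))
```

```text
t 23.95 eef [ 0.4745 -0.3491  0.127 ] cmd [ 0.4765 -0.3505  0.13  ] diff [-2.   1.4 -3. ] rot diff [ 0.0048  0.0061 -0.0002] F [ 0.2 -0.4  0.6] w 0.0514 q [-0.634  0.491  0.064  1.152  0.     0.684]
top0 265.2316239316239 208.17435897435897 [0.503  0.0748 0.135 ]
top8 266.8040201005025 208.1246231155779 [0.5031 0.0707 0.135 ]
top9 265.6630434782609 208.10474308300394 [0.5032 0.0737 0.135 ]
 lid>60 93 (array([ 469.5, -330.1]), array([11.5, 63.8]), 14.5)
```

View pics/t9.png

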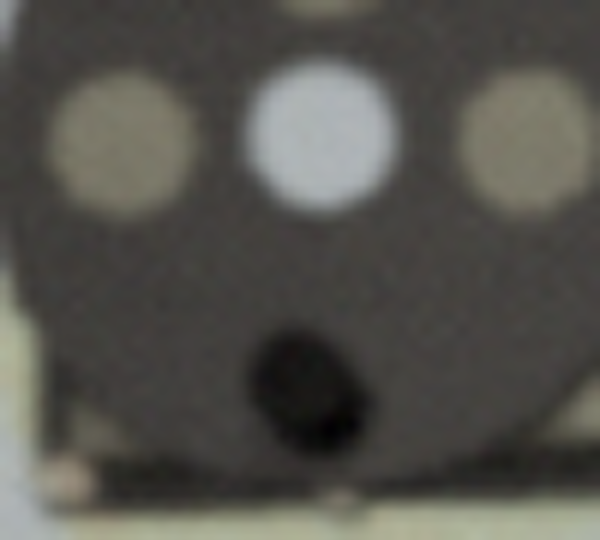

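>>> play_rows:
  plan: [0,0,29,0,0,0,0,0,29,0,0,0,0,0,0,0,0,0,0,0,0,0,0,0]

```text
clock: 24.5
eef_pos: [0.4781, -0.3514, 0.0745]
tool_rot: [0.612, 0.791, 0.0, 0.002]
ft_force: [1.0, -0.4, 1.6]
grip_width: 0.0512
```

>>> play_rows:
  plan: [0,-3,4,0,0,0,0,0,0,0,0,0]

```text
clock: 24.75
eef_pos: [0.4739, -0.3517, 0.069]
tool_rot: [0.612, 0.791, -0.0, 0.0]
ft_force: [-0.4, 0.3, -0.6]
grip_width: 0.0514
```

>>> play_rows:
  plan: [0,0,0,0,0,0,0,0,0,0,0,0,0,0,0,0,0,0,0,0,0,0,0,0,0,0,0,0,0,0]
  hand: 0

```text
clock: 25.38
eef_pos: [0.4745, -0.3514, 0.0686]
tool_rot: [0.612, 0.791, 0.0, 0.001]
ft_force: [2.1, 1.1, 1.5]
grip_width: 0.0093
```

Run:
```python
from h import *
adv([0,-3,62,0,0,0])
meas()
s=bot.camera("side")
crop(s,"pics/s10.png",240,330,260,360,8)
```

```text
t 25.375 eef [ 0.4745 -0.3514  0.0686] cmd [ 0.4736 -0.3512  0.068 ] diff [ 0.9 -0.2  0.6] rot diff [-0.0002 -0.0014  0.0002] F [2.1 1.1 1.5] w 0.0093 q [-6.38e-01  5.41e-01 -1.90e-02  1.01e+00  1.00e-03  6.80e-01]
```

View pics/s10.png

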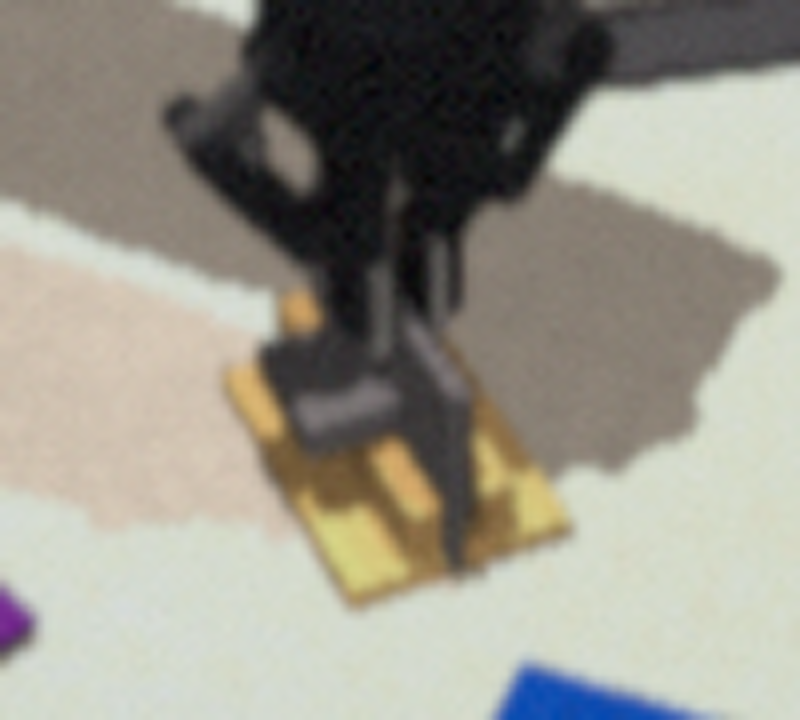

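Run:
```python
from h import *
d=np.radians
rows([([.4736,-.3512,.19],load()[1],4),([.42,-.10,.22],down(d(20)),6),([.42,.06,.22],down(d(26)),4),([.344,.241,.20],down(d(35)),5)])
```

```text
19 rows; end [0.344 0.241 0.2  ] max step 43.13838198171091
0,0,-30.5,0,0,0,
0,0,-30.5,0,0,0,
0,0,-30.5,0,0,0,
0,0,-30.5,0,0,0,
42.8,1.8,-5,0,0,-0.016,
42.7,2.6,-5,0,0,-0.016,
42.7,3.2,-5,0,0,-0.016,
42.6,3.8,-5,0,0,-0.016,
42.6,4.6,-5,0,0,-0.016,
42.5,5.2,-5,0,0,-0.016,
37.6,13.7,0,0,0,-0.026,
37.2,14.7,0,0,0,-0.026,
36.8,15.6,0,0,0,-0.027,
36.4,16.6,0,0,0,-0.026,
39.2,2.2,4,0,0,-0.031,
39.1,3.4,4,0,0,-0.032,
39,4.7,4,0,0,-0.031,
38.8,5.9,4,0,0,-0.031,
38.7,7.1,4,0,0,-0.032,
```

>>> play_rows:
  plan: [0,0,-30.5,0,0,0,0,0,-30.5,0,0,0,0,0,-30.5,0,0,0,0,0,-30.5,0,0,0,42.8,1.8,-5,0,0,-0.016,42.7,2.6,-5,0,0,-0.016,42.7,3.2,-5,0,0,-0.016,42.6,3.8,-5,0,0,-0.016,42.6,4.6,-5,0,0,-0.016,42.5,5.2,-5,0,0,-0.016,37.6,13.7,0,0,0,-0.026,37.2,14.7,0,0,0,-0.026,36.8,15.6,0,0,0,-0.027,36.4,16.6,0,0,0,-0.026,39.2,2.2,4,0,0,-0.031,39.1,3.4,4,0,0,-0.032,39,4.7,4,0,0,-0.031,38.8,5.9,4,0,0,-0.031,38.7,7.1,4,0,0,-0.032,0,0,0,0,0,0]

```text
clock: 27.92
eef_pos: [0.3428, 0.2417, 0.1995]
tool_rot: [0.46, 0.888, -0.001, -0.0]
ft_force: [-0.1, 0.0, -1.0]
grip_width: 0.009
```

Run:
```python
from h import *
adv([0, 0, -30.5, 0, 0, 0, 0, 0, -30.5, 0, 0, 0, 0, 0, -30.5, 0, 0, 0, 0, 0, -30.5, 0, 0, 0, 42.8, 1.8, -5, 0, 0, -0.016, 42.7, 2.6, -5, 0, 0, -0.016, 42.7, 3.2, -5, 0, 0, -0.016, 42.6, 3.8, -5, 0, 0, -0.016, 42.6, 4.6, -5, 0, 0, -0.016, 42.5, 5.2, -5, 0, 0, -0.016, 37.6, 13.7, 0, 0, 0, -0.026, 37.2, 14.7, 0, 0, 0, -0.026, 36.8, 15.6, 0, 0, 0, -0.027, 36.4, 16.6, 0, 0, 0, -0.026, 39.2, 2.2, 4, 0, 0, -0.031, 39.1, 3.4, 4, 0, 0, -0.032, 39, 4.7, 4, 0, 0, -0.031, 38.8, 5.9, 4, 0, 0, -0.031, 38.7, 7.1, 4, 0, 0, -0.032])
meas()
s=bot.camera("side")
crop(s,"pics/s11.png",80,230,180,330,5)
phi=np.radians(35); rad=np.array([np.cos(phi),np.sin(phi),0])
R0=down(phi); R1=R0*Ro.from_rotvec([np.radians(50),0,0])
print(R1.as_matrix()[:,2].round(2))
rows([(rad*.376+[0,0,.075],R1,7),(rad*.376+[0,0,.053],R1,2)])
```

```text
t 27.925 eef [0.3428 0.2417 0.1995] cmd [0.344 0.241 0.2  ] diff [-1.2  0.7 -0.5] rot diff [-0.0021  0.0016  0.0044] F [-0.1  0.  -1. ] w 0.009 q [ 6.150e-01  1.100e-01 -2.700e-01  1.193e+00 -1.000e-03  1.570e+00]
[-0.63 -0.44 -0.64]
9 rows; end [0.308  0.2157 0.053 ] max step 18.976301009416982
0,-6.3,17.9,0.125,0,0,
0,-4,18.5,0.124,0,0,
-0.1,-1.7,18.8,0.125,0,0,
0,0.7,18.9,0.125,0,0,
0,3,18.7,0.124,0,0,
0,5.3,18.2,0.125,0,0,
0,7.5,17.4,0.125,0,0,
0,8.4,7,0,0,0,
0,8.5,7.1,0,0,0,
```

View pics/s11.png

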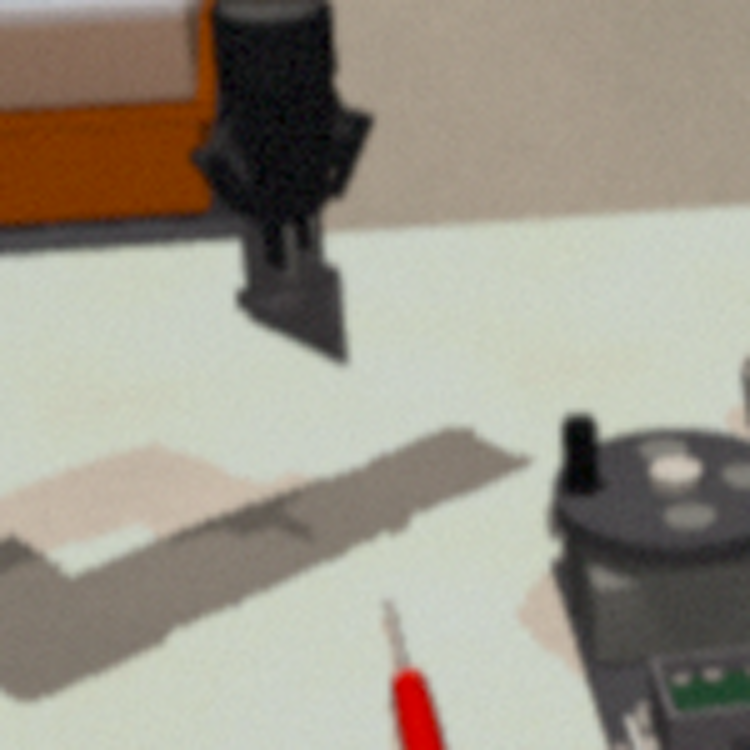

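>>> play_rows:
  plan: [0,-6.3,17.9,0.125,0,0,0,-4,18.5,0.124,0,0,-0.1,-1.7,18.8,0.125,0,0,0,0.7,18.9,0.125,0,0,0,3,18.7,0.124,0,0,0,5.3,18.2,0.125,0,0,0,7.5,17.4,0.125,0,0,0,8.4,7,0,0,0,0,0,0,0,0,0]

```text
clock: 29.1
eef_pos: [0.3084, 0.2148, 0.0641]
tool_rot: [0.419, 0.804, -0.375, -0.195]
ft_force: [0.2, 0.3, -1.3]
grip_width: 0.0093
```

Run:
```python
from h import *
adv([0, -6.3, 17.9, 0.125, 0, 0, 0, -4, 18.5, 0.124, 0, 0, -0.1, -1.7, 18.8, 0.125, 0, 0, 0, 0.7, 18.9, 0.125, 0, 0, 0, 3, 18.7, 0.124, 0, 0, 0, 5.3, 18.2, 0.125, 0, 0, 0, 7.5, 17.4, 0.125, 0, 0, 0, 8.4, 7, 0, 0, 0])
meas()
s=bot.camera("side")
crop(s,"pics/s12.png",110,230,190,310,6)
```

```text
t 29.1 eef [0.3084 0.2148 0.0641] cmd [0.308  0.2157 0.0641] diff [ 0.5 -0.9  0.1] rot diff [ 0.0003 -0.0006 -0.0011] F [ 0.2  0.3 -1.3] w 0.0093 q [ 6.090e-01  8.580e-01  1.580e-01  1.743e+00 -1.000e-03  1.570e+00]
```

View pics/s12.png

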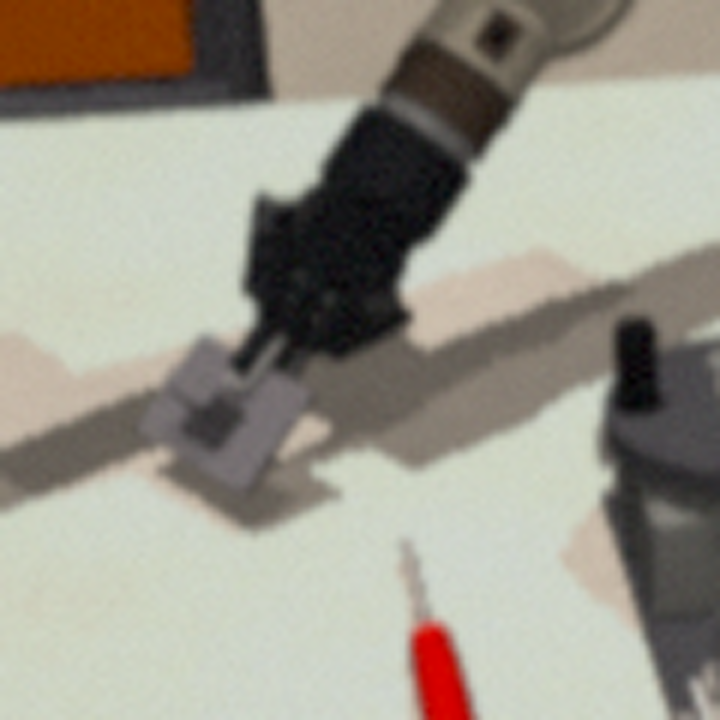

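>>> play_rows:
  plan: [0,8.4,7,0,0,0,0,7.7,6.4,0,0,0,0,0,0,0,0,0]

```text
clock: 29.52
eef_pos: [0.3081, 0.2155, 0.0434]
tool_rot: [0.418, 0.804, -0.375, -0.195]
ft_force: [-0.0, -0.3, -0.6]
grip_width: 0.0091
```

>>> play_rows:
  plan: [0,2.3,1.9,0,0,0,0,0,0,0,0,0]

```text
clock: 29.78
eef_pos: [0.3083, 0.2156, 0.0404]
tool_rot: [0.418, 0.804, -0.375, -0.195]
ft_force: [-0.7, 0.1, -1.4]
grip_width: 0.009
```

>>> play_rows:
  plan: [0,0,0,0,0,0,0,0,0,0,0,0,0,0,0,0,0,0]
  hand: 30

```text
clock: 30.15
eef_pos: [0.3084, 0.2156, 0.0405]
tool_rot: [0.418, 0.804, -0.375, -0.195]
ft_force: [-0.0, -0.5, 0.0]
grip_width: 0.0258
```

Run:
```python
from h import *
adv([0, 18.4, 15.3, 0, 0, 0])
meas()
s=bot.camera("side")
crop(s,"pics/s13.png",130,220,190,290,8)
```

```text
t 30.15 eef [0.3084 0.2156 0.0405] cmd [0.308  0.2157 0.0401] diff [ 0.3 -0.1  0.4] rot diff [ 0.0001 -0.0001  0.    ] F [-0.  -0.5  0. ] w 0.0258 q [ 0.611  0.89   0.151  1.705 -0.     1.57 ]
```

View pics/s13.png

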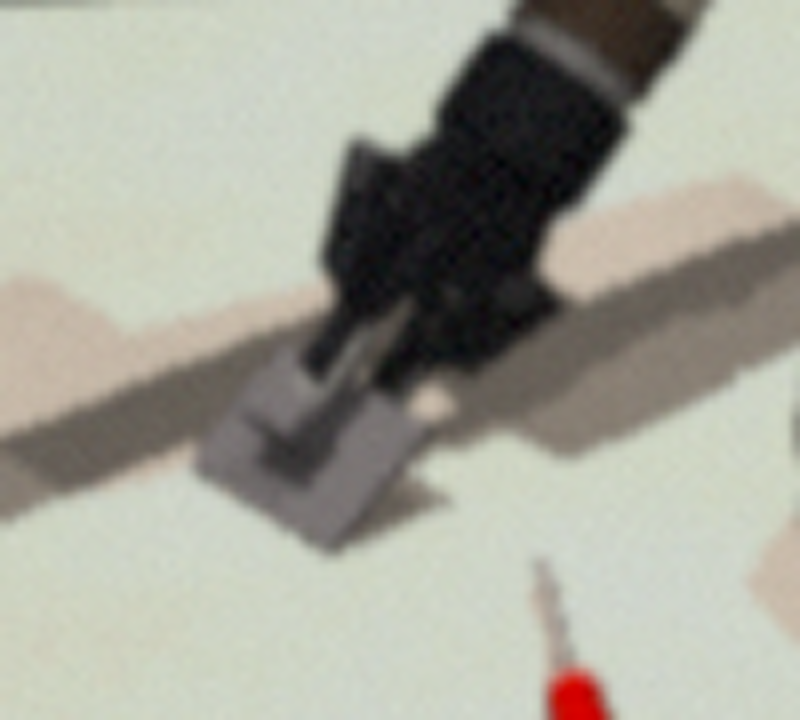

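>>> play_rows:
  plan: [0,0,-15,0,0,0,0,0,-30,0,0,0,0,0,-35,0,0,0,0,0,-20,0,0,0,0,0,0,0,0,0]

```text
clock: 30.82
eef_pos: [0.3719, 0.2601, 0.105]
tool_rot: [0.419, 0.804, -0.374, -0.195]
ft_force: [0.4, -0.0, -1.0]
grip_width: 0.0261
```

Run:
```python
from h import *
adv([0, 0, -100, 0, 0, 0])
meas()
s=bot.camera("side")
crop(s,"pics/s14.png",130,220,190,290,8)
```

```text
t 30.825 eef [0.3719 0.2601 0.105 ] cmd [0.3708 0.2597 0.1044] diff [1.1 0.4 0.6] rot diff [ 0.0015 -0.0021 -0.    ] F [ 0.4 -0.  -1. ] w 0.0261 q [ 0.611  0.951  0.487  1.977 -0.     1.571]
```

View pics/s14.png

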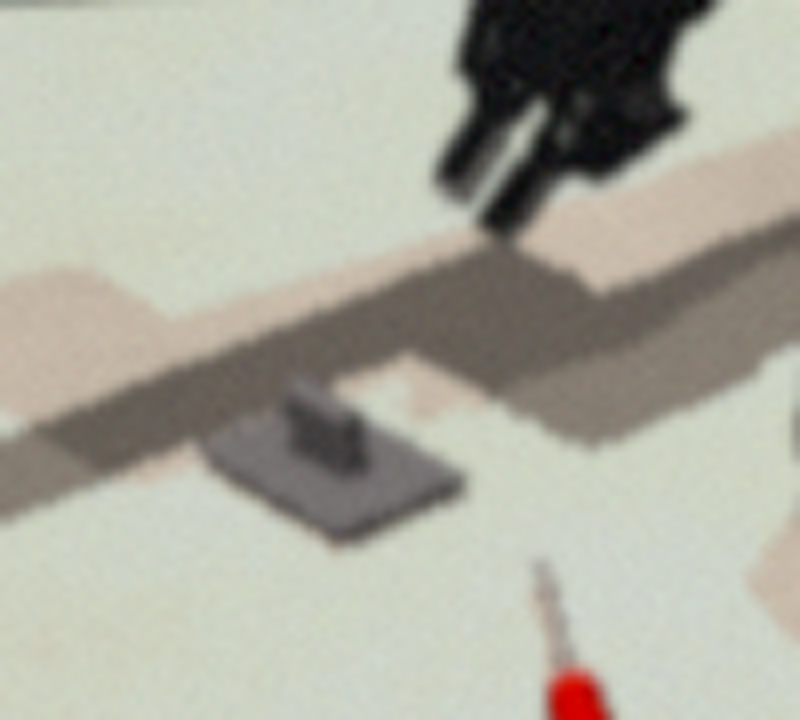

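Run:
```python
from h import *
for n in("side","top"):
    s=bot.camera(n); W=cloud(s)
    P=box(W,[.2,.08,.006],[.42,.30,.03]); P=P[abs(P[:,2]-.012)<.006]; print(n,"plate",len(P),rect(P) if len(P)>5 else 0, np.median(P[:,2]) if len(P) else 0)
    P=box(W,[.2,.08,.028],[.36,.26,.055]); print("bar",len(P),rect(P) if len(P)>5 else 0,np.median(P,0) if len(P) else 0)
    Q=P[P[:,2]>.037]; print("bartop",len(Q),rect(Q) if len(Q)>5 else 0)
phi=np.radians(35); rad=np.array([np.cos(phi),np.sin(phi),0])
rows([(rad*.42+[0,0,.20],down(phi),7)])
```

```text
side plate 285 (array([326.4, 184.5]), array([169.2, 209.9]), 1.3) 0.01298962930058356
bar 54 (array([298.3, 207.8]), array([16. , 41.4]), 35.3) [0.29837126 0.20403767 0.04071486]
bartop 34 (array([298.4, 207.7]), array([15. , 40.6]), 30.2)
top plate 887 (array([311.5, 186.8]), array([205.9, 209.3]), 0.1) 0.010693082129107356
bar 86 (array([300. , 209.9]), array([14. , 40.1]), 34.1) [0.29913308 0.20853099 0.04063186]
bartop 75 (array([300.2, 210.3]), array([13.3, 39.6]), 34.1)
7 rows; end [0.344  0.2408 0.2   ] max step 14.490341610879986
0,-13.5,-5.2,-0.125,0,0,
0,-12.7,-6.8,-0.124,0,0,
0,-11.8,-8.4,-0.125,0,0,
0,-10.6,-9.7,-0.125,0,0,
0,-9.3,-11,-0.125,0,0,
0,-7.9,-12.1,-0.124,0,0,
-0.1,-6.4,-13,-0.125,0,0,
```

Run:
```python
from h import *
phi=np.radians(34.5)
rows([([.336,.235,.20],down(phi),7),([.2997,.2093,.10],down(phi),3),([.2997,.2093,.060],down(phi),1)])
```

```text
11 rows; end [0.2997 0.2093 0.06  ] max step 40.0
0,-14.4,-4.1,-0.125,0.001,0.001,
-0.1,-13.7,-5.9,-0.124,0,0.001,
0,-13,-7.5,-0.125,0.001,0.002,
-0.1,-11.9,-9.1,-0.125,0,0.001,
-0.1,-10.6,-10.4,-0.125,0.001,0.001,
-0.1,-9.3,-11.8,-0.124,0,0.001,
-0.1,-7.8,-12.8,-0.125,0.001,0.001,
-0.2,-14.8,33.3,0,0,0,
-0.2,-14.8,33.4,0,0,0,
-0.2,-14.8,33.3,0,0,0,
0,0,40,0,0,0,
```

>>> play_rows:
  plan: [0,-14.4,-4.1,-0.125,0.001,0.001,-0.1,-13.7,-5.9,-0.124,0,0.001,0,-13,-7.5,-0.125,0.001,0.002,-0.1,-11.9,-9.1,-0.125,0,0.001,-0.1,-10.6,-10.4,-0.125,0.001,0.001,-0.1,-9.3,-11.8,-0.124,0,0.001,-0.1,-7.8,-12.8,-0.125,0.001,0.001,-0.2,-14.8,33.3,0,0,0,-0.2,-14.8,33.4,0,0,0,-0.2,-14.8,33.3,0,0,0,0,0,40,0,0,0,0,0,0,0,0,0]
  hand: 60

```text
clock: 32.48
eef_pos: [0.2963, 0.2066, 0.0579]
tool_rot: [0.466, 0.885, -0.004, -0.002]
ft_force: [0.0, 0.4, 0.5]
grip_width: 0.0511
```

Run:
```python
from h import *
adv([0, -14.4, -4.1, -0.125, 0.001, 0.001, -0.1, -13.7, -5.9, -0.124, 0, 0.001, 0, -13, -7.5, -0.125, 0.001, 0.002, -0.1, -11.9, -9.1, -0.125, 0, 0.001, -0.1, -10.6, -10.4, -0.125, 0.001, 0.001, -0.1, -9.3, -11.8, -0.124, 0, 0.001, -0.1, -7.8, -12.8, -0.125, 0.001, 0.001, -0.2, -14.8, 33.3, 0, 0, 0, -0.2, -14.8, 33.4, 0, 0, 0, -0.2, -14.8, 33.3, 0, 0, 0, 0, 0, 40, 0, 0, 0])
meas()
s=bot.camera("side")
crop(s,"pics/s15.png",110,220,180,290,7)
```

```text
t 32.475 eef [0.2963 0.2066 0.0579] cmd [0.2997 0.2093 0.06  ] diff [-3.4 -2.8 -2.1] rot diff [-0.0048  0.007  -0.0001] F [0.  0.4 0.5] w 0.0511 q [ 0.609  0.174 -0.624  0.781  0.     1.577]
```

View pics/s15.png

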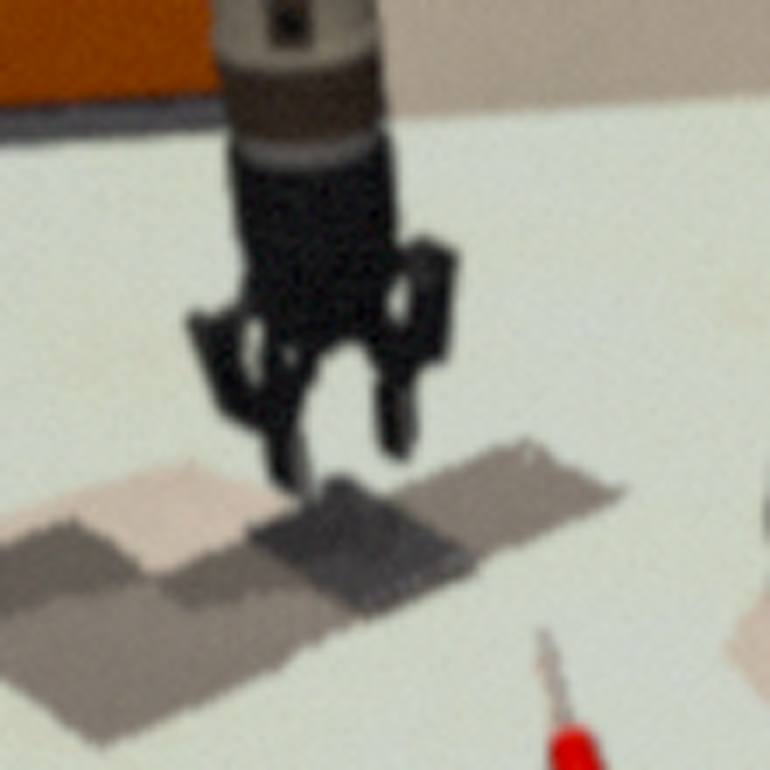

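Bar lies between the fingers. Descend and grip.

>>> play_rows:
  plan: [0,0,16,0,0,0,0,0,16,0,0,0,0,0,0,0,0,0]

```text
clock: 32.9
eef_pos: [0.3001, 0.2092, 0.0289]
tool_rot: [0.466, 0.885, -0.0, -0.0]
ft_force: [-0.3, -0.9, 1.0]
grip_width: 0.0511
```

>>> play_rows:
  plan: [0,0,0,0,0,0,0,0,0,0,0,0,0,0,0,0,0,0,0,0,0,0,0,0,0,0,0,0,0,0]
  hand: 0

```text
clock: 33.52
eef_pos: [0.3008, 0.2097, 0.0294]
tool_rot: [0.465, 0.885, 0.001, 0.0]
ft_force: [-0.8, -1.3, 6.0]
grip_width: 0.0125
```

Run:
```python
from h import *
adv([0,0,32,0,0,0]); meas()
d=np.radians
rows([([.2997,.2093,.20],load()[1],4),([.42,.06,.22],down(d(65)),5),([.53,-.08,.20],down(d(91.6)),5),([.572,-.115,.15],down(d(91.6)),3)])
```

```text
t 33.525 eef [0.3008 0.2097 0.0294] cmd [0.2997 0.2093 0.028 ] diff [1.1 0.4 1.4] rot diff [ 0.0013 -0.0018  0.    ] F [-0.8 -1.3  6. ] w 0.0125 q [ 0.609  0.229 -0.656  0.683  0.     1.577]
17 rows; end [ 0.572 -0.115  0.15 ] max step 43.0
0,0,-43,0,0,0,
0,0,-43,0,0,0,
0,0,-43,0,0,0,
0,0,-43,0,0,0,
-38.2,2.9,-4,0,0,-0.106,
-38.4,-1.2,-4,0,0,-0.107,
-38,-5.2,-4,0,0,-0.106,
-37.2,-9.2,-4,0,0,-0.107,
-36,-13.2,-4,0,0,-0.106,
-31.8,-16.1,4,0,0,-0.093,
-30.1,-18.9,4,0,0,-0.093,
-28.3,-21.7,4,0,0,-0.093,
-26.1,-24.2,4,0,0,-0.092,
-23.8,-26.5,4,0,0,-0.093,
-13.7,-12.1,16.7,0,0,0,
-13.6,-12,16.6,0,0,0,
-13.7,-12.1,16.7,0,0,0,
```

>>> play_rows:
  plan: [0,0,-43,0,0,0,0,0,-43,0,0,0,0,0,-43,0,0,0,0,0,-43,0,0,0,-38.2,2.9,-4,0,0,-0.106,-38.4,-1.2,-4,0,0,-0.107,-38,-5.2,-4,0,0,-0.106,-37.2,-9.2,-4,0,0,-0.107,-36,-13.2,-4,0,0,-0.106,-31.8,-16.1,4,0,0,-0.093,-30.1,-18.9,4,0,0,-0.093,-28.3,-21.7,4,0,0,-0.093,-26.1,-24.2,4,0,0,-0.092,-23.8,-26.5,4,0,0,-0.093,-13.7,-12.1,16.7,0,0,0,-13.6,-12,16.6,0,0,0,-13.7,-12.1,16.7,0,0,0,0,0,0,0,0,0,0,0,0,0,0,0]

```text
clock: 35.9
eef_pos: [0.5719, -0.1149, 0.1505]
tool_rot: [-0.014, 1.0, 0.0, -0.0]
ft_force: [-0.3, -0.2, -0.6]
grip_width: 0.0126
```

Run:
```python
from h import *
adv([0, 0, -43, 0, 0, 0, 0, 0, -43, 0, 0, 0, 0, 0, -43, 0, 0, 0, 0, 0, -43, 0, 0, 0, -38.2, 2.9, -4, 0, 0, -0.106, -38.4, -1.2, -4, 0, 0, -0.107, -38, -5.2, -4, 0, 0, -0.106, -37.2, -9.2, -4, 0, 0, -0.107, -36, -13.2, -4, 0, 0, -0.106, -31.8, -16.1, 4, 0, 0, -0.093, -30.1, -18.9, 4, 0, 0, -0.093, -28.3, -21.7, 4, 0, 0, -0.093, -26.1, -24.2, 4, 0, 0, -0.092, -23.8, -26.5, 4, 0, 0, -0.093, -13.7, -12.1, 16.7, 0, 0, 0, -13.6, -12, 16.6, 0, 0, 0, -13.7, -12.1, 16.7, 0, 0, 0])
meas()
s=bot.camera("side"); W=cloud(s)
cv2.imwrite("pics/side16.png",s["frame"])
crop(s,"pics/s16.png",170,250,295,375,9)
P=box(W,[.5,-.18,.116],[.66,-.06,.14]); print("lid",len(P),rect(P))
P=P[P[:,2]>.128]; print("lidtop",len(P),rect(P),np.median(P[:,2]))
P=box(W,[.5,-.18,.045],[.66,-.06,.085]); print("case",len(P),rect(P))
P=box(W,[.5,-.18,.069],[.66,-.06,.085]); print("case rim",len(P),rect(P))
```

```text
t 35.9 eef [ 0.5719 -0.1149  0.1505] cmd [ 0.572 -0.115  0.15 ] diff [-0.2  0.1  0.5] rot diff [0.0003 0.0007 0.0001] F [-0.3 -0.2 -0.6] w 0.0126 q [-0.198  0.457  0.074  1.188  0.    -0.226]
lid 449 (array([ 568.5, -115.5]), array([103.4,  72. ]), 1.1)
lidtop 448 (array([ 568.5, -115.5]), array([103.4,  72. ]), 1.1) 0.13345588626839922
case 805 (array([ 570.9, -116. ]), array([101.2,  67.9]), 1.7)
case rim 277 (array([ 570.9, -114.5]), array([100.8,  65.8]), 0.8)
```

View pics/s16.png

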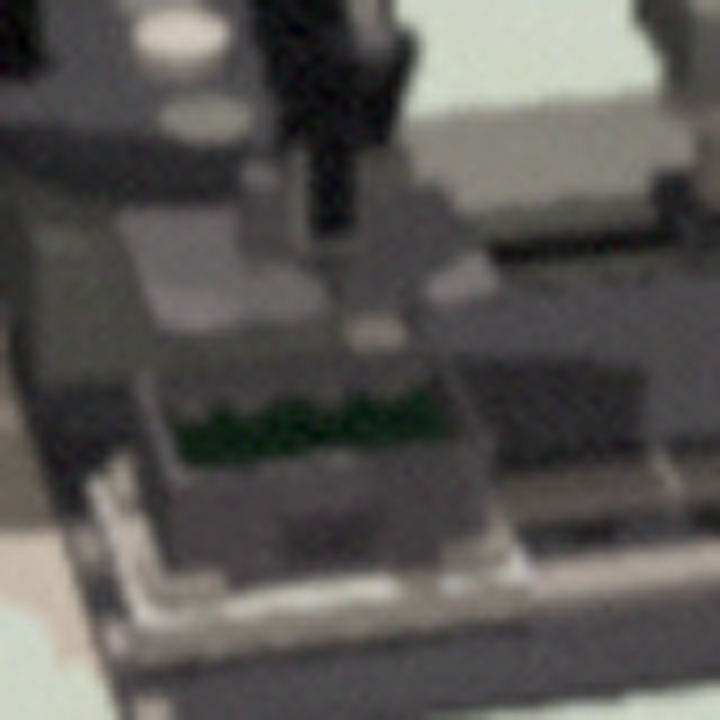

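Run:
```python
from h import *
s=bot.camera("side"); W=cloud(s)
n=np.array([np.cos(.028),np.sin(.028)]); m=np.array([-n[1],n[0]])
def rep(P,lab):
    a=(P[:,:2]-[.572,-.115])@n*1000; b=(P[:,:2]-[.572,-.115])@m*1000
    print(lab,len(P),"x",a.min().round(1),a.max().round(1),"mid",((a.min()+a.max())/2).round(2),"y",b.min().round(1),b.max().round(1))
P=box(W,[.5,-.18,.110],[.66,-.06,.141]); rep(P,"lid")
for z0 in np.arange(.112,.14,.004): 
    Q=P[abs(P[:,2]-z0)<.002]; 
    if len(Q)>3: rep(Q,f"{z0:.3f}")
P=box(W,[.5,-.18,.045],[.66,-.06,.085])
for z0 in np.arange(.05,.082,.004): 
    Q=P[abs(P[:,2]-z0)<.002]; 
    if len(Q)>3: rep(Q,f"{z0:.3f}")
big=cv2.resize(s["frame"][185:240,300:365],None,fx=12,fy=10.5,interpolation=cv2.INTER_CUBIC); big=cv2.convertScaleAbs(big,alpha=1.6,beta=0); cv2.imwrite("pics/s17.png",big)
```

```text
lid 457 x -55.6 48.8 mid -3.4 y -37.5 36.7
0.128 9 x -54.3 43.4 mid -5.4 y -33.5 -13.0
0.132 223 x -55.0 48.8 mid -3.1 y -35.7 36.7
0.136 213 x -55.6 48.1 mid -3.78 y -37.5 31.2
0.140 12 x -22.8 13.0 mid -4.88 y -11.3 6.3
0.050 44 x -51.3 45.8 mid -2.75 y -32.7 7.3
0.054 48 x -51.4 47.3 mid -2.03 y -33.0 18.6
0.058 46 x -51.5 46.5 mid -2.49 y -33.6 17.8
0.062 54 x -51.5 48.9 mid -1.34 y -33.2 32.0
0.066 262 x -51.2 48.4 mid -1.41 y -32.6 30.9
0.070 115 x -51.4 48.4 mid -1.47 y -33.6 30.2
0.074 101 x -51.3 49.8 mid -0.75 y -31.9 33.4
0.078 92 x -51.4 48.9 mid -1.26 y -34.5 31.0
```

View pics/s17.png

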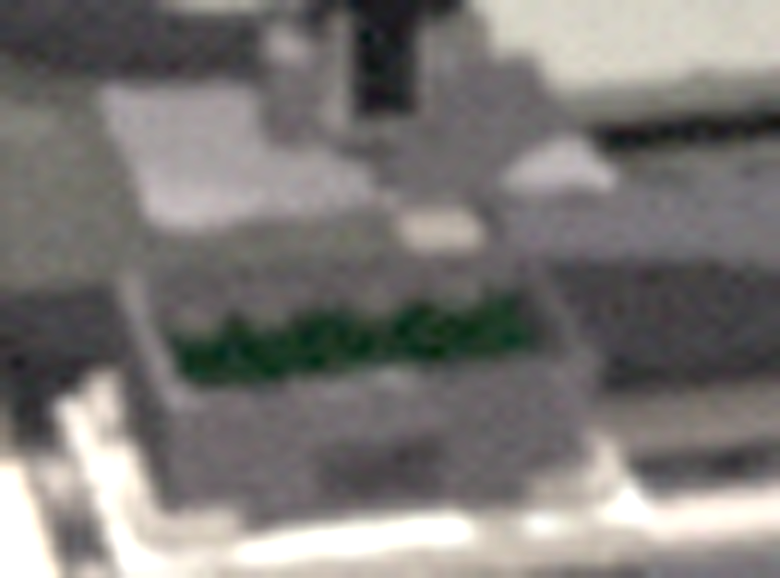

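Run:
```python
from h import *
s=bot.camera("side")
n=np.array([np.cos(.028),np.sin(.028)]); m=np.array([-n[1],n[0]])
f=lambda x,y,z: (lambda p:(np.dot(p[:2]-[.572,-.115],n)*1000,np.dot(p[:2]-[.572,-.115],m)*1000))(atz(s,(y+.5)/10.5-.5+185,(x+.5)/12-.5+300,z))
print("lid",np.round([f(147,228,.132),f(615,185,.132),f(103,88,.132)],1))
print("case",np.round([f(180,408,.075),f(600,362,.075),f(120,270,.075)],1))
```

```text
lid [[-56.2 -33.5]
 [ 49.4 -35. ]
 [-52.4  36.6]]
case [[-48.6 -31.2]
 [ 49.6 -30.3]
 [-49.   36.2]]
```

>>> play_rows:
  plan: [-1.9,0,20,0,0,0,0,0,20,0,0,0,0,0,0,0,0,0,0,0,0,0,0,0]

```text
clock: 36.55
eef_pos: [0.5747, -0.1151, 0.1115]
tool_rot: [-0.014, 1.0, -0.0, 0.001]
ft_force: [-0.1, -0.3, -1.0]
grip_width: 0.0126
```

Run:
```python
from h import *
adv([-1.9,0,40,0,0,0]); meas()
s=bot.camera("side"); W=cloud(s)
n=np.array([np.cos(.028),np.sin(.028)]); m=np.array([-n[1],n[0]])
def rep(P,lab):
    a=(P[:,:2]-[.572,-.115])@n*1000; b=(P[:,:2]-[.572,-.115])@m*1000
    print(lab,len(P),"x",a.min().round(1),a.max().round(1),"mid",((a.min()+a.max())/2).round(2),"y",b.min().round(1),b.max().round(1))
P=box(W,[.5,-.18,.084],[.66,-.06,.102]); rep(P,"lid")
P=box(W,[.5,-.18,.045],[.66,-.06,.074]); rep(P,"case")
big=cv2.resize(s["frame"][195:240,305:365],None,fx=13,fy=13,interpolation=cv2.INTER_CUBIC); big=cv2.convertScaleAbs(big,alpha=1.6,beta=0); cv2.imwrite("pics/s18.png",big)
```

```text
t 36.55 eef [ 0.5747 -0.1151  0.1115] cmd [ 0.5739 -0.115   0.11  ] diff [ 0.7 -0.1  1.5] rot diff [-0.0003 -0.0014  0.0003] F [-0.1 -0.3 -1. ] w 0.0126 q [-0.198  0.492  0.022  1.099  0.    -0.226]
lid 458 x -52.3 51.0 mid -0.69 y -38.5 35.4
case 427 x -51.7 48.7 mid -1.5 y -34.2 25.3
```

View pics/s18.png

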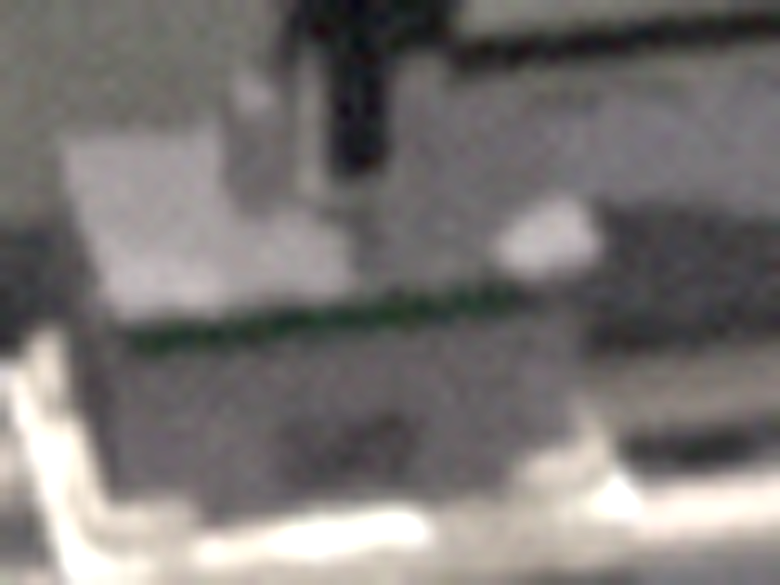

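>>> play_rows:
  plan: [0.8,0,4,0,0,0,0,0,4,0,0,0,0,0,0,0,0,0,0,0,0,0,0,0]

```text
clock: 37.1
eef_pos: [0.5734, -0.1152, 0.1022]
tool_rot: [-0.014, 1.0, 0.0, -0.0]
ft_force: [0.2, 0.4, -1.6]
grip_width: 0.0131
```

>>> play_rows:
  plan: [0,0,3,0,0,0,0,0,2,0,0,0,0,0,0,0,0,0]

```text
clock: 37.48
eef_pos: [0.5736, -0.1152, 0.0984]
tool_rot: [-0.014, 1.0, -0.0, 0.0]
ft_force: [-1.6, 0.5, 5.3]
grip_width: 0.0125
```

>>> play_rows:
  plan: [0,0,2,0,0,0,0,0,0,0,0,0]

```text
clock: 37.72
eef_pos: [0.5737, -0.1152, 0.0984]
tool_rot: [-0.014, 1.0, -0.0, 0.001]
ft_force: [-6.1, 0.7, 15.3]
grip_width: 0.0131
```

>>> play_rows:
  plan: [0,0,-1,0,0,0,0,0,0,0,0,0,0,0,0,0,0,0]
  hand: 60

```text
clock: 38.1
eef_pos: [0.5733, -0.1151, 0.0958]
tool_rot: [-0.014, 1.0, 0.0, -0.0]
ft_force: [0.0, 0.2, -0.5]
grip_width: 0.0513
```

>>> play_rows:
  plan: [0,0,-20,0,0,0,0,0,-40,0,0,0,0,0,-40,0,0,0,40,0,-20,0,0,0,50,0,0,0,0,0,50,0,0,0,0,0,30,-40,0,0,0,0,0,-50,0,0,0,0,0,-50,0,0,0,0,0,-30,0,0,0,0,0,0,0,0,0,0]

```text
clock: 39.48
eef_pos: [0.4079, -0.2916, 0.2157]
tool_rot: [-0.012, 1.0, 0.0, -0.0]
ft_force: [-0.2, -0.1, -0.6]
grip_width: 0.0512
```

Run:
```python
from h import *
o=bot.get_obs(); print(o["clock"],o["eef_pos"].round(3),o["ft_force"].round(1))
s=bot.camera("side"); t=bot.camera("top")
crop(s,"pics/s20.png",140,260,270,400,6)
crop(t,"pics/t20.png",155,225,235,370,5.5)
cv2.imwrite("pics/top20.png",t["frame"])
for f in("top0","top9","top20"):
    g=cv2.cvtColor(cv2.imread(f"pics/{f}.png"),cv2.COLOR_BGR2GRAY)[198:217,250:284].astype(float)
    w=np.clip(36-g,0,None); w[:, :3]=0; v,u=np.mgrid[198:217,250:284]
    print(f,(w*u).sum()/w.sum(),(w*v).sum()/w.sum())
W=cloud(t); P=box(W,[.5,-.18,.068],[.66,-.05,.09]); print(rect(P),np.percentile(P[:,2],[5,50,95]).round(4))
P=P[P[:,2]>.076]; A=np.c_[P[:,:2],np.ones(len(P))]; print("tilt",np.linalg.lstsq(A,P[:,2],rcond=None)[0][:2].round(4))
P=box(W,[.54,-.15,.095],[.61,-.08,.13]); print("grip top",rect(P),np.median(P[:,2]))
```

```text
39.475 [ 0.408 -0.292  0.216] [-0.2 -0.1 -0.6]
top0 265.2316239316239 208.17435897435897
top9 265.6630434782609 208.10474308300394
top20 265.68140794223825 207.99729241877256
(array([ 572.5, -116.6]), array([104.7,  68. ]), 2.0) [0.0757 0.0797 0.084 ]
tilt [-0.0035  0.003 ]
grip top (array([ 572. , -115.7]), array([39.7, 12.8]), 1.2) 0.10941539463650085
```

View pics/s20.png

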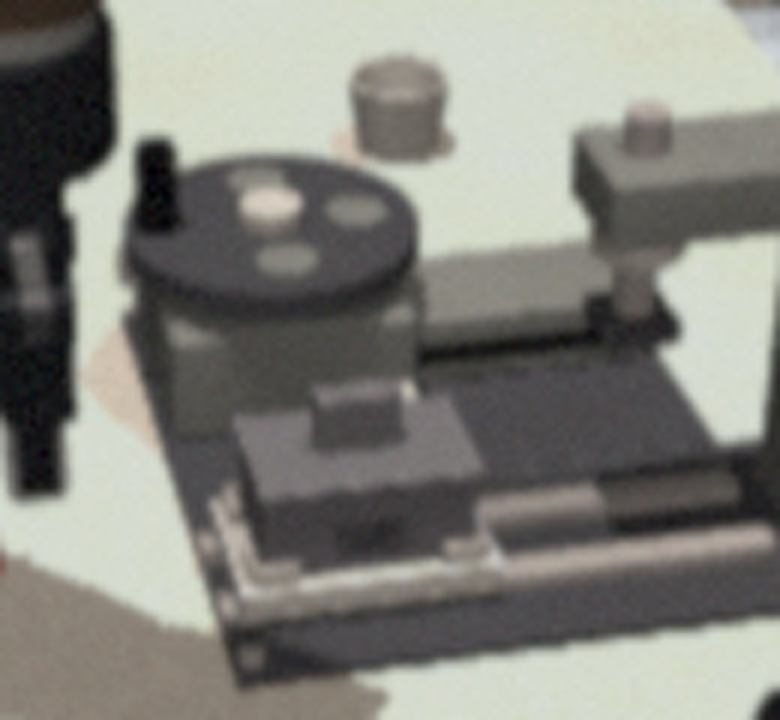

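View pics/t20.png

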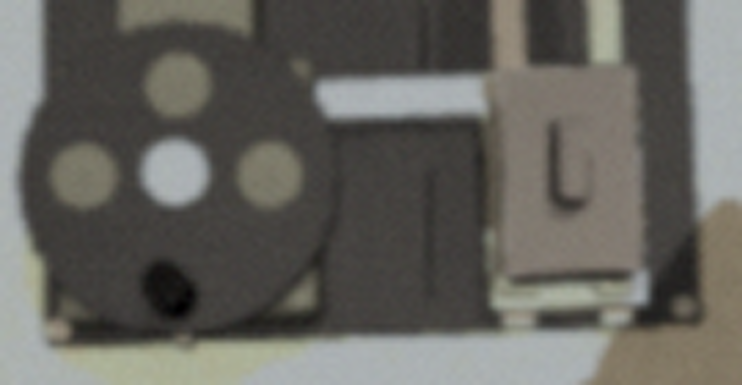

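```bash
python3 -c "
from workcell import bot
print(bot.job_done())"
```

```text
the job is handed in; nothing more can be done
None
```

I did the whole job in the order asked and handed it in at about 39.6 s of the 72 s allowed. It reported no verdict.

- **Enclosure and press:** I set the enclosure in the nest and turned the crank one full revolution clockwise. The tray went from 5 mm above the rim to about 10 mm below it.
- **Crank correction:** The first check after letting go showed the crank about 4 mm (0.06 rad) short of its pointer. I gripped it again and corrected it before touching the lid. The last pictures put it within about 1 mm (roughly 0.02 rad) of where it started.
- **Lid:** I took the grey lid from the rack by its top edge, leaned it over and let it down flat on the bench with its grip up. I then took it again by the grip and closed the enclosure with it in the nest.
- **Last checks:**
  - The lid's upper face is at 80 mm and its grip's top at 109 mm, against 80 and 110 mm expected when fully home. Its tilt is under 0.3°.
  - The robot was clear of everything when I handed in.
  - The highest force I read was about 16 N, while pressing the lid home.
- **Camera disagreement:** Before the lid went on, the two cameras differed by about 1 mm on its sideways position. It still went in with no contact force until it was home.
- **Jar, screwdriver, cup and coloured lids:** I did not move or touch any of them. I did not measure their positions again at the end.

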